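# Refill the toffee dispenser on the cash desk and lock its cover

### The arm

A 6-joint arm with a two-finger parallel gripper is mounted at the origin on the work surface. World frame = base frame: x ahead of the robot, y to its left, z up, the work surface at z = 0. Lengths are in m, angles in rad, forces in N, time in s.
With the tool pointing down it reaches from about 0.425 to 0.925 m from the base axis. Payload 12.5 kg.
Tool frame: the origin (TCP) lies on the centre line of the jaws, within the pads' length; the fingertips stand 22 mm ahead of it and the grasp point (between the pads) lies 3 mm ahead of it (robot.tip_reach is the distance from the TCP to the fingertips, in m); z points along the fingers, y is the line along which they close (so a half turn about z gives the same grasp; the last joint's range is limited). The gripper opens to 85 mm and grips with 20 to 120 N. Pads are 22 mm wide; open, the fingers measure 114 mm over their backs; the gripper's body (76 mm by 85 mm) begins 54 mm behind the grasp point. The pads swing forward as they close: fully open they stand 13 mm farther back than shut.
Start: joints at [1.134, 0.491, 1.559, -0, 1.092, -0.106], TCP at [0.203, 0.591, 0.253] pointing down, gripper open.
Joint ranges: [-3.1, 3.1], [-0.84, 2.19], [0.05, 2.79], [-1.13, 4.28], [0.06, 2.93], [-2.69, 2.69]. Speed limits (rad/s): [2.22, 2.22, 2.79, 3.14, 3.14, 3.14].

### API

Orientations are given as a unit quaternion [w, x, y, z].
In Python, from rig import robot gives the robot as it stands.
- The arm moves only by the tool send_rows, never from a script. Its argument "plan" is text: rows parted by semicolons, each of 6 numbers parted by spaces: the shift along the tool's x, y, z normalised to -1 to 1, where 1 is 0.08 m, then the turn, a rotation vector about the tool's x, y, z normalised to -1 to 1, where 1 is pi/4 rad. In form: tx ty tz ax ay az; .... A call has 1 to 20 rows; each row is the pose to reach, as a shift and turn from the pose commanded when the call began, along the tool's axes at that moment; what a row does not reach only later rows make up. A row lasts 1/12 s, in which the tool goes at most 41.7 mm and 7.16 degrees, less where a joint would pass 70% of its speed; a pose out of reach is approached as far as the arm can. A call with a number of a shift or a turn outside -1 to 1 is refused whole. A call with a gripper value outside its range is refused whole. "grip" is the gripper command: -1 is shut, 1 is fully open, values between are in proportion, set as the call begins (left out, the last holds). The fingers move at their own pace and stop on an object; "grip_force" is the grip in N (left out, the last holds). Time passes only in rows, so rows that repeat a pose let the fingers close. It gives the time, the measured TCP pose, the force, the opening and the grip force at its end, in the units of the state.
- robot.observe(): the state, without advancing time (a new reading comes with each control period).
- robot.get_image(name): name is "side" or "top"; returns the picture (420x560x3 uint8, red, green, blue); there is no depth.
- robot.get_calibration(name): a dict with "intrinsics" (3x3 intrinsics, pixels), "extrinsics" (4x4, takes a point from world to camera coordinates). Camera axes: x right, y up, looking along -z (the intrinsics and any distortion apply to the point x, -y, -z); pixel columns grow to the right and rows downward; lengths in m; the calibration is good to about 2 mm. A picture is of the moment at which its call begins. get_calibration takes no time and is no camera call.
- robot.close_job(): hands the job in; it is judged then, once.
The state is a dict: "clock": time; "qpos": joint angles; "qd": joint speeds; "effort": joint torques, N m; "eef_pos": TCP position; "tcp_rot": TCP orientation; "wrist_force": force on the tool from outside, world axes, zero at the start; "wrist_torque": the same for the moment, N m; "opening": finger opening in m; "finger_force": force on a finger pad.
Only numpy, scipy, OpenCV 4.12 (cv2) and the standard library are available. Lean on these libraries where they do the work, as an engineer would, in place of code of your own. Each camera call takes 0.05 s, during which the arm holds its last target. There are 200 camera calls.

### The job

Refill the toffee dispenser and lock it: tip the toffees in the scoop through the wide hopper into the narrow glass tube, put in every toffee lying loose on the desk as well, and set the scoop back down level on the desk. Then slide the cover over the hopper until the bolt's head is in the open mouth of the cam, and with the screwdriver turn the cam clockwise, all the way, so that it grips the head and draws the cover fully home. Finish with the screwdriver standing upright in its block again, and leave the shaving mug, brush, comb and clipper as they are.

Things in the scene. Friction and masses are not known exactly. Their poses are not given: they have to be found in the camera images.
- dispenser: Fixed mahogany dispenser; origin on the desk below the hopper's axis. Stand 140 mm deep (x), from -130 to +200 mm in y, deck top 160 mm above the desk. Under the hopper a square glass tube, 48 mm inside, from 10 to 115 mm above the desk. The cam is on the deck at y = -92 mm, the open cover on the +y side.
- hopper (a point): Centre of the mouth of the hopper, 160 mm above the desk: a square smooth steel funnel sunk in the deck, 100 x 100 mm at the mouth, its sides sloping at 58 degrees to a throat 44 mm square 45 mm lower. Axes as the dispenser's.
- cover_handle (a point): Middle of the cover's handle, an upright brass bar 50 mm long (x), 14 mm thick (y), from 170 to 206 mm above the desk; the point is at 190 mm. The cover is a wooden plate 122 x 112 mm, top at 170 mm, sliding on rails along the dispenser's -y, with a bolt pointing to -y from its leading edge. Axes as the dispenser's.
- cover (a joint): How far the cover is closed, in m: 0 fully open, 0.130 fully home. Friction about 1.2 N. From 0.123 two sprung rubber buffers push back with 2 to 5 N, so by hand alone it springs back to 0.123; there (0.121 to 0.130) the bolt's head is in the cam's mouth, and the cam can catch it and draw it home.
- bolt_head (a point): Centre of the ball head, 10 mm across, of the cover's bolt, 77.5 mm ahead (-y) of the cover's handle and 167 mm above the desk.
- cam_slot (a point): Centre of the top of the brass cam, 183 mm above the desk, on its upright axis. The screwdriver slot, open upward, lies along this point's x: 18 mm long, 7.5 mm wide, 8 mm deep, in a raised head 34 x 26.5 mm. Below is the spiral wall, about 65 mm across, its mouth towards the cover.
- cam (a joint): Angle of the cam in rad, growing clockwise seen from above: near 0 its mouth is open to the cover, it catches the bolt head between about 0.4 and 0.9, the cover is fully drawn in from about 1.5, it stops at 1.9. It takes 0.05 to 0.15 N m and stays where it is left.
- scoop_grip (a point): Middle of the scoop's handle, a bar 100 mm long (x), 14 mm wide (y), 18 mm high, 35 mm above the desk when it stands. x points to the pan: smooth aluminium, 80 long, 60 wide, 32 mm high, floor 3 mm, open in front; its middle is 85 mm ahead of this point. A foot at the handle's end keeps it level. 0.14 kg. Toffees slide out when it is tipped forward 20 degrees or more.
- scoop_lip (a point): Middle of the open front edge of the scoop's pan, on its floor: 125 mm ahead of and 32 mm below scoop_grip.
- block_hole (a point): Centre of the mouth of the hole in the screwdriver block, fixed, of wood, 58 mm square and 55 mm high on a foot 90 mm square, 6 mm high. The hole is 22 mm square and goes down to 6 mm above the desk.
- driver_grip (a point): Centre of the stubby screwdriver's wooden handle, 22 mm square, 60 mm long, upright (z up), flats facing x and y; the blade's broad side lies along x. 79 mm above the blade's tip. It hangs in its block by a steel collar, 34 mm across, under the handle; this point is then 89 mm above the desk. 0.09 kg.
- driver_tip (a point): Tip of the screwdriver's flat blade, 13 mm broad (x), 4 mm thick (y); the collar's underside is 45 mm above it. 10 mm above the desk when it stands in its block.
- toffee1_mid (a point): Centre of a brown toffee, 20 x 20 x 16 mm (16 mm along its z), edges rounded, 12 g. Toffees 1 to 4 start in the scoop, 5 to 8 lie on the desk; five to eight of them are present.
- toffee2_mid (a point): Centre of another such toffee (in the scoop at the start, if present).
- toffee3_mid (a point): Centre of another such toffee (in the scoop at the start, if present).
- toffee4_mid (a point): Centre of another such toffee (in the scoop at the start, if present).
- toffee5_mid (a point): Centre of another such toffee (on the desk at the start, if present).
- toffee6_mid (a point): Centre of another such toffee (on the desk at the start, if present).
- toffee7_mid (a point): Centre of another such toffee (on the desk at the start, if present).
- toffee8_mid (a point): Centre of another such toffee (on the desk at the start, if present).
- mug: White porcelain shaving mug, 84 mm across, 85 mm high, handle at its +y; a bystander. Origin under its middle.
- brush: Bone-handled shaving brush standing on its handle, 42 mm across, 108 mm high; a bystander. Origin under its middle.
- comb: Tortoiseshell comb, 160 mm (y) by 44 mm, 5 mm thick, lying flat; a bystander.
- clipper: Chrome hand clipper, 170 mm long (y), 16 mm thick, lying flat; a bystander.
Not all that is in view belongs to the job. Several things look just like the part that bears scoop_grip: the one meant starts farthest to the robot's right. Of the things that look like the part that bears block_hole, the smaller one is meant.

How it is judged:
On the way, in this order (a step that is already met when the one before it is completed fails the run):
1. every toffee is inside the glass tube (horizontal distance between each of toffee1_mid, toffee2_mid, toffee3_mid, toffee4_mid, toffee5_mid, toffee6_mid, toffee7_mid, toffee8_mid and hopper below 0.026 m and height (world z) of each of toffee1_mid, toffee2_mid, toffee3_mid, toffee4_mid, toffee5_mid, toffee6_mid, toffee7_mid, toffee8_mid below 0.105 m), for 0.2 s.
2. the cover is slid over the hopper, the bolt's head in the mouth of the cam (value of joint cover above 0.12 m), for 0.2 s.
3. the cam is turned with the screwdriver in its slot and the cover is drawn home (value of joint cam above 1.45 rad and value of joint cover above 0.127 m and distance between driver_tip and cam_slot below 0.012 m), for 0.2 s.
At the end, for the whole second after the job is handed in: All toffees in the tube; cam past 1.45 rad and cover within 3 mm of fully home; screwdriver in its block, collar down, upright within 0.15 rad, within 12 mm of the hole's axis; scoop resting on the desk, level within 0.2 rad (all of step 1 and value of joint cam above 1.45 rad and value of joint cover above 0.127 m and horizontal distance between driver_tip and block_hole below 0.012 m and height (world z) of driver_tip below 0.02 m and angle between driver_grip's own z axis and vertical below 0.15 rad and height (world z) of scoop_grip between 0.02 and 0.05 m and angle between scoop_grip's own z axis and vertical below 0.2 rad); the robot touches nothing.
It fails at once if the shaving mug, brush, comb or clipper is shifted by more than 30 mm or knocked over (distance of any of mug, brush, comb, clipper from where it was at the start of the episode above 0.03 m or angle between any of mug, brush's own z axis and vertical above 0.5 rad).
Of toffee1, toffee2, toffee3, toffee4, toffee5, toffee6, toffee7, toffee8 only 5 to 8 are there at a start; the rules pass over those that are not, and their reading is None.
At some moment in a run one of scoop, toffee5, toffee6, toffee7, toffee8 may be knocked a few centimetres aside while the robot is not near it.
It also fails if it takes over 210 s, if anything falls off the work surface, if the arm or the gripper's body presses on something with over 40 N, if the wrist force passes 120 N, or if a joint passes its speed limit or range.

## Working session

There is one attempt and no reset: what is moved stays moved. The work goes in short steps, Python scripts to look and compute and a tool call to move; the robot and the scene stay as the last step left them, time stands still between calls to the robot, and variables do not carry over. Pictures are saved under pics/ and viewed, at most 16 in all, crops included, and the job is handed in when it is done.

Besides the shell and the picture viewer there is one more tool, called after "Emit:" by a JSON object that holds its "op" and its "data", one argument or row to a line. send_rows: Moves the arm, as the interface text tells. Scaled input: -1 to 1 covers 0.08 m each way for a shift and pi/4 rad each way for a turn. Its arguments: {"type":"object","properties":{"plan":{"type":"string"},"grip":{"type":"number"},"grip_force":{"type":"number"}},"required":["plan"]}

```bash
ls; mkdir -p pics; python3 - <<'E'
from rig import robot
import cv2,numpy as np
for n in("side","top"):
    im=robot.get_image(n); cv2.imwrite(f"pics/{n}0.png",im[...,::-1])
    c=robot.get_calibration(n); print(n,np.round(c["intrinsics"],1).tolist(),np.round(c["extrinsics"],3).tolist(), [k for k in c])
print(robot.observe())
E
```

```text
pics
side [[435.2, 0.0, 279.9], [0.0, 435.2, 207.8], [0.0, 0.0, 1.0]] [[0.978, -0.209, 0.02, -0.574], [0.132, 0.684, 0.717, -0.217], [-0.164, -0.699, 0.697, -1.301], [0.0, 0.0, 0.0, 1.0]] ['intrinsics', 'extrinsics']
top [[394.2, 0.0, 276.6], [0.0, 394.2, 208.2], [0.0, 0.0, 1.0]] [[-0.024, -1.0, -0.015, 0.097], [0.996, -0.025, 0.088, -0.612], [-0.089, -0.012, 0.996, -1.572], [0.0, 0.0, 0.0, 1.0]] ['intrinsics', 'extrinsics']
{'clock': 0.1, 'qpos': array([ 1.13439340e+00,  4.91488088e-01,  1.55937947e+00,  1.27063114e-05,
        1.09168067e+00, -1.05638429e-01]), 'qd': array([-4.97126375e-05,  3.15255610e-04, -1.12157343e-03, -1.23970160e-04,
       -7.23095245e-04,  6.79117191e-04]), 'effort': array([ 2.11182007e-03, -6.19443226e+01, -2.62022889e+01, -1.10733884e-04,
        2.88529904e-03, -6.86990006e-06]), 'eef_pos': array([0.20290608, 0.59096857, 0.25279623]), 'tcp_rot': array([-1.33340924e-04,  1.64632250e-01,  9.86354903e-01, -4.58836170e-04]), 'wrist_force': array([ 0.18821828,  0.11322041, -0.00884188]), 'wrist_torque': array([-0.02419174, -0.03087572, -0.06021321]), 'finger_force': 0.0, 'opening': 0.08592628579721197}
```

View pics/top0.png

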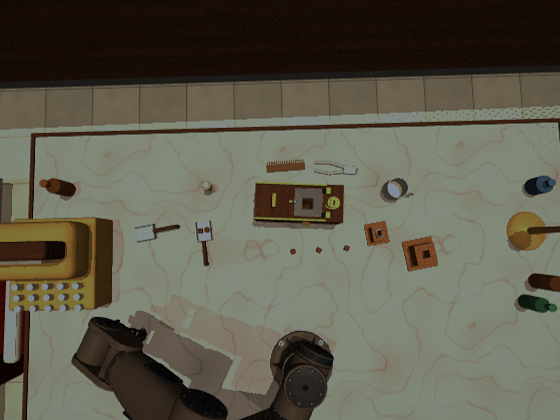

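View pics/side0.png

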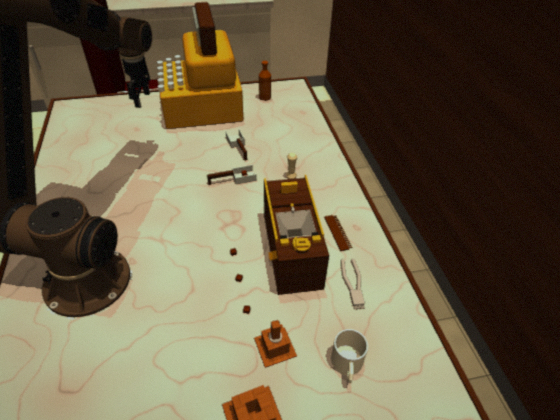

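The top view has +x up and +y to the left. The right-hand scoop is at about (204,240) with its pan up, and the loose toffees are at (293,251), (318,250) and (346,247). The small block with the driver is at (376,233), the hopper at (308,203), the cam at (333,202) and the cover handle at (274,200). I'll zoom in next.

```bash
python3 - <<'E'
import cv2,numpy as np
t=cv2.imread("pics/top0.png"); s=cv2.imread("pics/side0.png")
a=cv2.resize(t[175:275,190:390],None,fx=4,fy=4,interpolation=cv2.INTER_CUBIC)
cv2.imwrite("pics/topz.png",a)
b=cv2.resize(s[155:365,195:335],None,fx=2.85,fy=2.85,interpolation=cv2.INTER_CUBIC)
cv2.imwrite("pics/sidez.png",b)
E
```

```text
(no output)
```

View pics/topz.png

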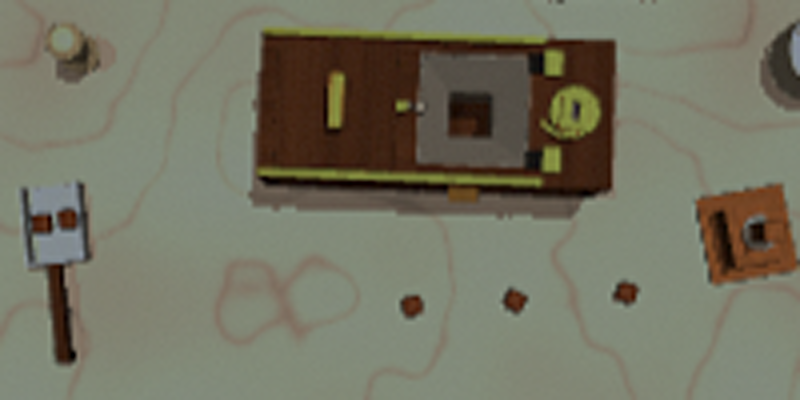

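View pics/sidez.png

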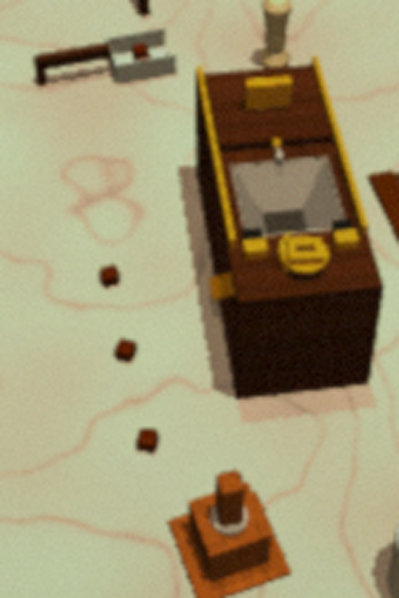

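Two toffees are in the scoop and three lie loose, so five in all. The slot runs along the dispenser's x. Next I measure.

```bash
cat > h.py <<'E'
import cv2,numpy as np
from rig import robot
from scipy.spatial.transform import Rotation as R
C={n:robot.get_calibration(n) for n in("side","top")}
def shot(n,f=None):
    im=np.ascontiguousarray(robot.get_image(n)[...,::-1])
    if f: cv2.imwrite(f"pics/{f}.png",im)
    return im
def ray(n,p):
    K,E=np.array(C[n]["intrinsics"]),np.array(C[n]["extrinsics"])
    d=np.linalg.solve(K,[p[0],p[1],1.]); d=np.array([d[0],-d[1],-d[2]])
    return -E[:3,:3].T@E[:3,3], E[:3,:3].T@d
def onz(n,p,z):
    o,d=ray(n,p); return o+d*(z-o[2])/d[2]
def tri(pt,ps):
    (a,u),(b,v)=ray("top",pt),ray("side",ps)
    s,t=np.linalg.lstsq(np.c_[u,-v],b-a,rcond=None)[0]
    return (a+s*u+b+t*v)/2, np.linalg.norm(a+s*u-b-t*v)
def proj(n,X):
    K,E=np.array(C[n]["intrinsics"]),np.array(C[n]["extrinsics"])
    c=E[:3,:3]@X+E[:3,3]; q=K@[c[0],-c[1],-c[2]]; return q[:2]/q[2]
def blobs(im,lo,hi,roi,amin=6,up=4):
    x0,y0,x1,y1=roi
    g=cv2.resize(im[y0:y1,x0:x1],None,fx=up,fy=up,interpolation=cv2.INTER_CUBIC)
    m=cv2.inRange(cv2.cvtColor(g,cv2.COLOR_BGR2HSV),np.array(lo),np.array(hi))
    cs,_=cv2.findContours(m,cv2.RETR_EXTERNAL,cv2.CHAIN_APPROX_NONE)
    out=[]
    for c in cs:
        a=cv2.contourArea(c)/up**2
        if a<amin: continue
        M=cv2.moments(c); c0=np.array([M["m10"],M["m01"]])/M["m00"]
        f=lambda q:(np.asarray(q)+.5)/up-.5+[x0,y0]
        out.append((f(c0),a,f(cv2.boxPoints(cv2.minAreaRect(c)))))
    return sorted(out,key=lambda o:-o[1])
E
python3 - <<'E'
from h import *
np.set_printoptions(precision=4,suppress=True)
t=cv2.imread("pics/top0.png"); s=cv2.imread("pics/side0.png")
hs=lambda im,x,y:cv2.cvtColor(im,cv2.COLOR_BGR2HSV)[y,x]
for nm,p in dict(toffee=(293,251),handle=(274,200),cam=(331,203),rail=(280,220),scooph=(205,255),pan=(208,226),hop=(300,210),deck=(262,200),block=(370,226)).items(): print(nm,hs(t,*p))
print("side",hs(s,233,252),hs(s,289,187),hs(s,278,326),hs(s,240,178))
print("loose top")
for c,a,b in blobs(t,(0,90,0),(20,255,120),(250,238,362,262)): print(c,a,onz("top",c,.012)[:2])
print("brass top")
for c,a,b in blobs(t,(22,110,60),(35,255,255),(245,175,350,230)): print(c,a,b.round(1).tolist(),onz("top",c,.17)[:2])
print("brass side")
for c,a,b in blobs(s,(18,130,80),(35,255,255),(255,170,335,265)): print(c,a,b.round(1).tolist())
E
```

```text
toffee [ 10 176  94]
handle [ 34 145 141]
cam [ 34 142 138]
rail [  6 222  23]
scooph [ 10 183  57]
pan [100  22 138]
hop [17 44 92]
deck [ 11 183  67]
block [ 12 176 113]
side [  9 255  73] [ 16 224 106] [ 13 227 147] [22 61 96]
loose top
[346.1737 247.7024] 19.34375 [ 0.4476 -0.1955]
[292.6054 250.9606] 18.46875 [0.4396 0.0218]
[318.3407 249.7415] 18.21875 [ 0.4421 -0.0826]
brass top
[289.474  218.6886] 166.5 [[253.6, 218.8], [253.7, 215.9], [325.4, 218.6], [325.3, 221.4]] [0.5613 0.034 ]
[332.8399 202.8055] 143.46875 [[323.9, 206.5], [330.4, 193.6], [342.1, 199.5], [335.6, 212.4]] [ 0.6161 -0.1276]
[290.5865 183.6305] 109.53125 [[255.6, 183.4], [255.6, 181.5], [326.4, 183.9], [326.3, 185.8]] [0.6917 0.0264]
[273.4616 199.7091] 41.8125 [[270.9, 206.4], [272.1, 192.6], [276.0, 193.0], [274.8, 206.8]] [0.6332 0.0914]
[328.0275 190.2345] 31.3125 [[325.6, 186.9], [330.6, 186.9], [330.6, 193.6], [325.6, 193.6]] [ 0.6633 -0.1116]
[327.4813 214.4241] 30.78125 [[324.9, 210.9], [329.9, 210.9], [329.9, 217.6], [324.9, 217.6]] [ 0.5736 -0.1064]
[289.9417 201.0022] 7.0625 [[288.6, 199.6], [291.6, 199.6], [291.6, 202.4], [288.6, 202.4]] [0.6268 0.0305]
brass side
[300.9021 243.4256] 208.46875 [[290.5, 248.9], [292.8, 235.1], [311.6, 238.3], [309.3, 252.1]]
[270.4911 209.5146] 193.625 [[262.6, 178.4], [266.2, 177.7], [278.3, 239.7], [274.7, 240.4]]
[313.9532 205.819 ] 153.03125 [[303.3, 175.0], [306.1, 174.2], [324.3, 235.5], [321.5, 236.4]]
[289.179  183.8666] 77.375 [[280.5, 181.5], [297.2, 180.5], [297.6, 187.0], [280.9, 188.1]]
[284.0756 240.9436] 53.1875 [[279.2, 238.4], [288.3, 237.0], [289.3, 243.9], [280.2, 245.3]]
[316.009  237.6842] 53.03125 [[311.4, 234.4], [320.6, 234.4], [320.6, 241.1], [311.4, 241.1]]
[271.9301 254.6515] 16.03125 [[266.6, 256.2], [272.3, 249.9], [276.5, 253.7], [270.8, 260.0]]
[291.6336 204.5105] 9.9375 [[289.9, 202.9], [293.4, 202.9], [293.4, 206.1], [289.9, 206.1]]
```

```bash
python3 - <<'E'
from h import *
np.set_printoptions(precision=4,suppress=True)
t=cv2.imread("pics/top0.png"); s=cv2.imread("pics/side0.png")
for a,b in (((253.65,217.35),(325.35,220.)),((255.6,182.45),(326.35,184.85))):
    A,B=onz("top",a,.17),onz("top",b,.17); print("rail",A,B,"yaw deg",np.degrees(np.arctan2(B[0]-A[0],-(B[1]-A[1]))))
for a,b in (((264.4,178.05),(276.5,240.05)),((304.7,174.6),(322.9,235.95))):
    A,B=onz("side",a,.17),onz("side",b,.17); print("srail",A,B,"yaw deg",np.degrees(np.arctan2(B[0]-A[0],-(B[1]-A[1]))))
f=lambda X,Y:((X+.5)/4-.5+190,(Y+.5)/4-.5+175)
print("hopper mouth",onz("top",f(475,109),.16)); print("throat",onz("top",f(470,113),.115))
# hopper grey mask
print("hop mask")
for c,a,b in blobs(t,(0,0,40),(25,75,130),(290,185,327,220)): print(c,a,b.round(1).tolist(),onz("top",c,.16))
print("cam slot dark top", onz("top",f(575,110),.183)); 
print("handle tri",tri((273.46,199.71),(289.18,183.87)), onz("top",(273.46,199.7),.206))
print("cam tri",tri((332.84,202.8),(300.9,243.43)),"top@.18",onz("top",(332.84,202.8),.18),"side@.18",onz("side",(300.9,243.43),.18))
g=lambda X,Y:((X+.5)/2.85-.5+195,(Y+.5)/2.85-.5+155)
print("cam slot side",onz("side",g(305,249),.183))
print("blockers side",[onz("side",p,.175)for p in((284.08,240.94),(316.,237.7))],"top",[onz("top",p,.175)for p in((328.03,190.23),(327.48,214.42))])
print("driver top: top view"); 
for lo,hi in (((5,100,0),(20,255,255)),((0,0,100),(180,90,255))):
  for c,a,b in blobs(t,lo,hi,(362,219,392,248) if lo[1]==100 else (370,225,388,243)): print(c,a,b.round(1).tolist(),onz("top",c,.06))
print("handle top side",onz("side",g(229,477),.119),"collar side",onz("side",g(230,523),.058),"collar top",onz("top",f(757,233),.058))
print("side block foot corners",[onz("side",g(*p),.006)for p in((168,520),(200,597),(290,575),(262,503))])
print("top block foot corners",[onz("top",f(*p),.006)for p in((697,198),(784,185),(799,270),(713,284))])
print("scoop handle")
for c,a,b in blobs(t,(0,100,0),(22,255,110),(195,238,215,270)): print(c,a,b.round(1).tolist(),[onz("top",q,.044) for q in b])
print("pan corners",[onz("top",f(*p),.032)for p in((24,188),(82,182),(87,262),(30,266))])
print("side pan/handle ends",onz("side",g(38,63),.044),onz("side",g(112,42),.044))
E
```

```text
rail [0.5696 0.1661 0.17  ] [ 0.5532 -0.0978  0.17  ] yaw deg -3.5538816963286712
rail [0.6995 0.1564 0.17  ] [ 0.6836 -0.1061  0.17  ] yaw deg -3.470766583764446
srail [0.569  0.1691 0.17  ] [ 0.5531 -0.0976  0.17  ] yaw deg -3.4251291392391647
srail [0.7004 0.1617 0.17  ] [ 0.6838 -0.1076  0.17  ] yaw deg -3.535402774143337
hopper mouth [ 0.6229 -0.0382  0.16  ]
throat [ 0.6238 -0.0364  0.115 ]
hop mask
[307.9296 201.9987] 743.0 [[292.8, 215.6], [293.5, 187.6], [322.2, 188.4], [321.5, 216.3]] [ 0.6225 -0.0365  0.16  ]
cam slot dark top [ 0.6172 -0.128   0.183 ]
handle tri (array([0.6305, 0.0906, 0.2022]), np.float64(0.0016500763249044739)) [0.6293 0.0907 0.206 ]
cam tri (array([ 0.6154, -0.1269,  0.1751]), np.float64(0.0004882927856396111)) top@.18 [ 0.6151 -0.1263  0.18  ] side@.18 [ 0.6138 -0.1311  0.18  ]
cam slot side [ 0.6163 -0.1291  0.183 ]
blockers side [array([ 0.5719, -0.1091,  0.175 ]), array([ 0.6614, -0.1145,  0.175 ])] top [array([ 0.6627, -0.111 ,  0.175 ]), array([ 0.5732, -0.1058,  0.175 ])]
driver top: top view
[376.3022 233.147 ] 464.6875 [[363.3, 224.4], [384.9,
[... 272 characters left out ...]
.006 ]), array([ 0.5535, -0.3616,  0.006 ]), array([ 0.5445, -0.2851,  0.006 ])]
top block foot corners [array([ 0.5416, -0.2724,  0.006 ]), array([ 0.5527, -0.3616,  0.006 ]), array([ 0.4659, -0.3726,  0.006 ]), array([ 0.4538, -0.2848,  0.006 ])]
scoop handle
[204.5641 253.0804] 79.34375 [[201.0, 241.0], [205.3, 240.5], [208.3, 264.7], [204.0, 265.2]] [array([0.4885, 0.3878, 0.044 ]), array([0.4903, 0.3704, 0.044 ]), array([0.394 , 0.3591, 0.044 ]), array([0.3922, 0.3764, 0.044 ])]
pan corners [array([0.5674, 0.4114, 0.032 ]), array([0.572 , 0.3525, 0.032 ]), array([0.4912, 0.3482, 0.032 ]), array([0.4886, 0.4058, 0.032 ])]
side pan/handle ends [0.3953 0.3608 0.044 ] [0.4938 0.3853 0.044 ]
```

Measured values agree across both views:

| Item | x (m) | y (m) | Yaw |
|---|---|---|---|
| Hopper | 0.623 | -0.037 | -3.5° |
| Cam | 0.617 | -0.129 | – |
| Block | 0.504 | -0.3235 | about 7.5° |
| Scoop grip | 0.443 | 0.374 | about 4.5° |

I'll go to the scoop first.

Emit:
{"op": "send_rows", "data": {
  "plan": "-0.953 -0.466 0.75 0 0 -0.421;-0.953 -0.466 0.75 0 0 -0.421;-0.953 -0.466 0.75 0 0 -0.421;-0.953 -0.466 0.75 0 0 -0.421;-0.953 -0.466 0.75 0 0 -0.421",
  "grip": 0.4
}}

```text
clock: 0.52
eef_pos: [0.2635, 0.5306, 0.1928]
tcp_rot: [-0.0, 0.002, 1.0, -0.001]
wrist_force: [-0.1, 0.2, 0.9]
opening: 0.0598
finger_force: 0.0
```

Emit:
{"op": "send_rows", "data": {
  "plan": "-0.75 -0.65 0.22 0 0 0;-0.75 -0.65 0.22 0 0 0;-0.75 -0.65 0.22 0 0 0"
}}

```text
clock: 0.77
eef_pos: [0.3257, 0.4769, 0.1752]
tcp_rot: [0.0, 0.002, 1.0, -0.0]
wrist_force: [0.3, 1.1, -0.4]
opening: 0.0597
finger_force: 0.0
```

Emit:
{"op": "send_rows", "data": {
  "plan": "-0.75 -0.65 0.22 0 0 0;-0.75 -0.65 0.22 0 0 0;-0.75 -0.65 0.22 0 0 0"
}}

```text
clock: 1.02
eef_pos: [0.3861, 0.425, 0.1576]
tcp_rot: [0.0, 0.002, 1.0, -0.0]
wrist_force: [-0.4, 0.2, 0.2]
opening: 0.0598
finger_force: 0.0
```

Emit:
{"op": "send_rows", "data": {
  "plan": "-0.75 -0.65 0.22 0 0 -0.1;-0.75 -0.65 0.22 0 0 -0.1;-0.75 -0.65 0.22 0 0 -0.1;-0.75 -0.65 0.22 0 0 -0.1"
}}

```text
clock: 1.35
eef_pos: [0.4438, 0.3751, 0.1407]
tcp_rot: [0.0, -0.037, 0.999, 0.0]
wrist_force: [-0.3, 0.4, 0.2]
opening: 0.0596
finger_force: 0.0
```

```bash
python3 - <<'E'
from h import *
a=shot("top");b=shot("side")
z=cv2.resize(a[200:275,165:265],None,fx=4,fy=4,interpolation=cv2.INTER_CUBIC)
w=cv2.resize(b[120:220,165:295],None,fx=3,fy=3,interpolation=cv2.INTER_CUBIC)
z=cv2.copyMakeBorder(z,0,0,0,0,0);cv2.imwrite("pics/m1.png",np.hstack([z,w]))
print(proj("side",np.array([.443,.374,.035])),proj("top",np.array([.443,.374,.035])))
E
```

```text
[220.86677428 174.82779843] [204.92910996 252.32949606]
```

View pics/m1.png

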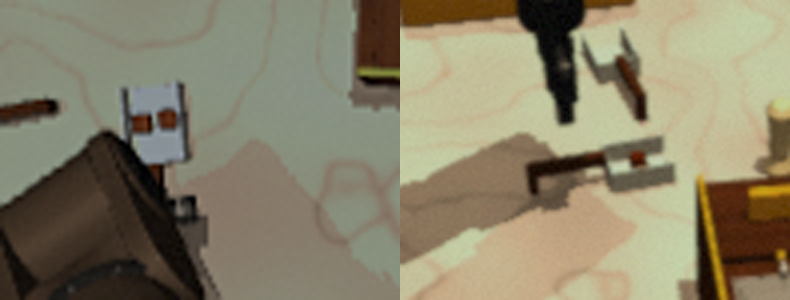

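The scoop sits at about (170,175) in the side crop, unmoved, with the gripper above its handle. Descending to grasp it.

Emit:
{"op": "send_rows", "data": {
  "plan": "0 0 0.4 0 0 0;0 0 0.8 0 0 0;0 0 0.8 0 0 0"
}}

```text
clock: 1.7
eef_pos: [0.4402, 0.3754, 0.0728]
tcp_rot: [-0.003, -0.04, 0.999, -0.002]
wrist_force: [-0.0, -1.5, -0.1]
opening: 0.0599
finger_force: 0.0
```

Emit:
{"op": "send_rows", "data": {
  "plan": "0 0 0.25 0 0 0;0 0 0.48 0 0 0;0 0 0.48 0 0 0;0 0 0.48 0 0 0"
}}

```text
clock: 2.03
eef_pos: [0.4425, 0.376, 0.0391]
tcp_rot: [-0.0, -0.04, 0.999, -0.0]
wrist_force: [-0.2, 0.1, 0.8]
opening: 0.0596
finger_force: 0.0
```

Emit:
{"op": "send_rows", "data": {
  "plan": "0 0 0 0 0 0;0 0 0 0 0 0;0 0 0 0 0 0;0 0 0 0 0 0;0 0 0 0 0 0;0 0 0 0 0 0;0 0 0 0 0 0;0 0 0 0 0 0",
  "grip": -1,
  "grip_force": 60
}}

```text
clock: 2.7
eef_pos: [0.4433, 0.3754, 0.0393]
tcp_rot: [0.001, -0.039, 0.999, 0.0]
wrist_force: [-1.4, -0.1, 6.0]
opening: 0.0131
finger_force: 58.8
```

The scoop is gripped (13 mm opening). I'll lift it and carry it gently.

Emit:
{"op": "send_rows", "data": {
  "plan": "0 0 -0.1 0 0 0;0 0 -0.3 0 0 0;0 0 -0.55 0 0 0;0 0 -0.8 0 0 0"
}}

```text
clock: 3.03
eef_pos: [0.4427, 0.3749, 0.1032]
tcp_rot: [-0.0, -0.039, 0.999, -0.0]
wrist_force: [1.0, 0.3, -0.8]
opening: 0.0131
finger_force: 58.5
```

Emit:
{"op": "send_rows", "data": {
  "plan": "0 0 -0.26 0 0 0.03;0 0 -0.52 0 0 0.06;0 0 -0.78 0 0 0.1"
}}

```text
clock: 3.28
eef_pos: [0.4428, 0.3749, 0.1662]
tcp_rot: [-0.0, 0.001, 1.0, 0.0]
wrist_force: [-0.0, 0.6, -0.6]
opening: 0.0132
finger_force: 58.5
```

Emit:
{"op": "send_rows", "data": {
  "plan": "0 0 -0.26 0 0 0;0 0 -0.52 0 0 0;0 0 -0.78 0 0 0"
}}

```text
clock: 3.53
eef_pos: [0.4426, 0.3748, 0.2286]
tcp_rot: [-0.0, 0.0, 1.0, 0.0]
wrist_force: [0.6, 0.2, -2.8]
opening: 0.0131
finger_force: 58.5
```

Emit:
{"op": "send_rows", "data": {
  "plan": "0 0 -0.26 0 0 0;0 0 -0.52 0 0 0;0 0 -0.7 0 0 0;0 0 -0.78 0 0 0;0 0 -0.78 0 0 0"
}}

```text
clock: 3.95
eef_pos: [0.443, 0.3751, 0.2909]
tcp_rot: [0.001, 0.0, 1.0, 0.001]
wrist_force: [0.3, 0.2, -2.5]
opening: 0.0132
finger_force: 58.5
```

Emit:
{"op": "send_rows", "data": {
  "plan": "0 -0.15 0 0 0 0;0 -0.4 0 0 0 0;0 -0.65 0 0 0 0;0 -0.9 0 0 0 0"
}}

```text
clock: 4.28
eef_pos: [0.4422, 0.3015, 0.2879]
tcp_rot: [-0.001, -0.0, 1.0, -0.001]
wrist_force: [0.6, -0.3, -1.4]
opening: 0.0129
finger_force: 58.6
```

Emit:
{"op": "send_rows", "data": {
  "plan": "-0.03 -0.25 0 0 0 0;-0.06 -0.5 0 0 0 0;-0.1 -0.75 0 0 0 0;-0.13 -1 0 0 0 0"
}}

```text
clock: 4.62
eef_pos: [0.4527, 0.2213, 0.2881]
tcp_rot: [-0.001, 0.0, 1.0, -0.0]
wrist_force: [-0.2, 0.1, -1.3]
opening: 0.0129
finger_force: 58.6
```

Emit:
{"op": "send_rows", "data": {
  "plan": "-0.03 -0.25 0 0 0 0;-0.06 -0.5 0 0 0 0;-0.1 -0.75 0 0 0 0;-0.13 -1 0 0 0 0"
}}

```text
clock: 4.95
eef_pos: [0.463, 0.1414, 0.2881]
tcp_rot: [-0.001, 0.0, 1.0, -0.0]
wrist_force: [-0.2, 1.1, -0.2]
opening: 0.0135
finger_force: 58.6
```

Emit:
{"op": "send_rows", "data": {
  "plan": "-0.03 -0.25 0 0 0 0;-0.06 -0.5 0 0 0 0;-0.1 -0.75 0 0 0 0;-0.13 -1 0 0 0 0"
}}

```text
clock: 5.28
eef_pos: [0.4733, 0.0616, 0.2881]
tcp_rot: [-0.001, 0.0, 1.0, -0.0]
wrist_force: [-0.0, 0.0, -1.1]
opening: 0.0129
finger_force: 58.6
```

Emit:
{"op": "send_rows", "data": {
  "plan": "0 -0.25 0 0 0 0;0 -0.5 0 0 0 0;0 -0.75 0 0 0 0;0 -0.95 0 0 0 0;0 -1 0 0 0 0;0 -1 0 0 0 0;0 -1 0 0 0 0"
}}

```text
clock: 5.87
eef_pos: [0.4736, -0.0169, 0.2887]
tcp_rot: [-0.001, 0.0, 1.0, 0.0]
wrist_force: [-0.1, 0.2, -2.7]
opening: 0.0129
finger_force: 58.6
```

Emit:
{"op": "send_rows", "data": {
  "plan": "0 -0.13 0 0 0 0;0 -0.25 0 0 0 0;0 -0.25 0 0 0 0;0 -0.25 0 0 0 0"
}}

```text
clock: 6.2
eef_pos: [0.4741, -0.0372, 0.2892]
tcp_rot: [-0.0, 0.0, 1.0, 0.0]
wrist_force: [0.0, -0.0, -2.1]
opening: 0.0133
finger_force: 58.7
```

```bash
python3 - <<'E'
from h import *
a=shot("top");b=shot("side")
z=cv2.resize(a[170:270,245:345],None,fx=4,fy=4,interpolation=cv2.INTER_CUBIC)
w=cv2.resize(b[120:253,205:335],None,fx=3,fy=3,interpolation=cv2.INTER_CUBIC)[:399]
cv2.imwrite("pics/m2.png",np.hstack([z[:399],w]))
E
```

```text
(no output)
```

View pics/m2.png

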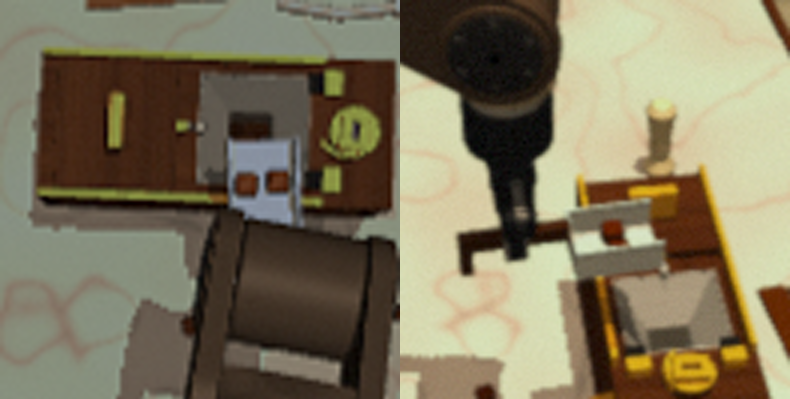

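The scoop is level with its two toffees in it and the lip over the near half of the hopper, at about (264,140) in the left crop. I'll tip it.

Emit:
{"op": "send_rows", "data": {
  "plan": "-0.1 0 0 0 0.1 0;-0.2 0 0 0 0.2 0;-0.3 0 0 0 0.3 0;-0.4 0 0 0 0.4 0;-0.5 0 0 0 0.5 0;-0.55 0 0 0 0.6 0;-0.6 0 0 0 0.7 0;-0.6 0 0 0 0.8 0;-0.6 0 0 0 0.9 0;-0.6 0 0 0 0.9 0;-0.6 0 0 0 0.9 0;-0.6 0 0 0 0.9 0;-0.6 0 0 0 0.9 0;-0.6 0 0 0 0.9 0;-0.6 0 0 0 0.9 0"
}}

```text
clock: 7.55
eef_pos: [0.5219, -0.0369, 0.2899]
tcp_rot: [-0.345, 0.0, 0.939, -0.0]
wrist_force: [-0.1, -0.0, -0.3]
opening: 0.0132
finger_force: 58.8
```

```bash
python3 - <<'E'
from h import *
a=shot("top");b=shot("side")
z=cv2.resize(a[170:270,245:345],None,fx=4,fy=4,interpolation=cv2.INTER_CUBIC)
w=cv2.resize(b[120:253,205:335],None,fx=3,fy=3,interpolation=cv2.INTER_CUBIC)[:399]
cv2.imwrite("pics/m3.png",np.hstack([z[:399],w]))
E
```

```text
(no output)
```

View pics/m3.png

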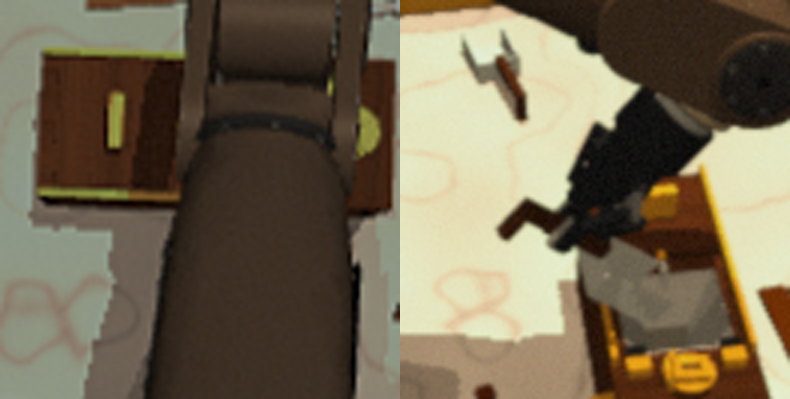

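The tipped pan looks empty in the right crop at (630,280). I'll level it and check.

Emit:
{"op": "send_rows", "data": {
  "plan": "0.08 0 0.07 0 -0.15 0;0.15 0 0.13 0 -0.3 0;0.23 0 0.2 0 -0.45 0;0.3 0 0.26 0 -0.6 0;0.38 0 0.33 0 -0.75 0;0.46 0 0.39 0 -0.9 0;0.46 0 0.39 0 -0.9 0;0.46 0 0.39 0 -0.9 0"
}}

```text
clock: 8.32
eef_pos: [0.4729, -0.0369, 0.2905]
tcp_rot: [0.0, 0.0, 1.0, -0.0]
wrist_force: [0.2, 0.3, -1.2]
opening: 0.0128
finger_force: 58.7
```

```bash
python3 - <<'E'
from h import *
a=shot("top");b=shot("side")
z=cv2.resize(a[170:270,245:345],None,fx=4,fy=4,interpolation=cv2.INTER_CUBIC)
w=cv2.resize(b[120:253,205:335],None,fx=3,fy=3,interpolation=cv2.INTER_CUBIC)[:399]
cv2.imwrite("pics/m4.png",np.hstack([z[:399],w]))
E
```

```text
(no output)
```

View pics/m4.png

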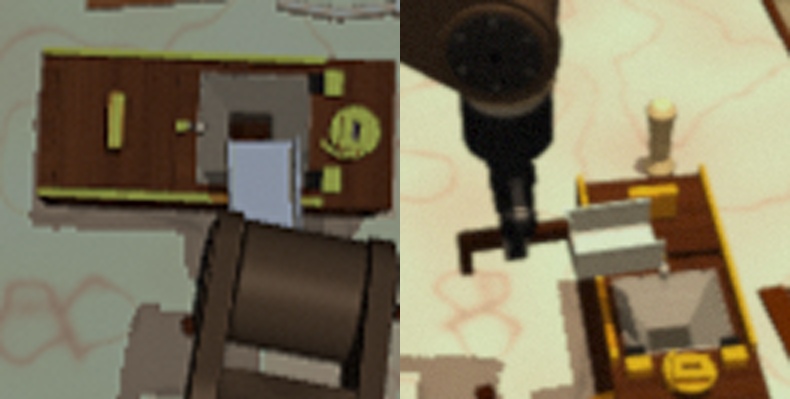

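The pan is empty and both toffees fell in. Setting the scoop down at y ≈ 0.235.

Emit:
{"op": "send_rows", "data": {
  "plan": "0.05 0.5 0 0 0 0;0.1 1 0 0 0 0;0.1 1 0 0 0 0"
}}

```text
clock: 8.67
eef_pos: [0.4657, 0.0475, 0.289]
tcp_rot: [-0.001, -0.001, 1.0, 0.001]
wrist_force: [-1.3, -1.0, -1.0]
opening: 0.0126
finger_force: 59.0
```

Emit:
{"op": "send_rows", "data": {
  "plan": "0.05 0.5 0 0 0 0;0.1 1 0 0 0 0;0.1 1 0 0 0 0"
}}

```text
clock: 8.92
eef_pos: [0.4578, 0.128, 0.289]
tcp_rot: [-0.001, -0.002, 1.0, 0.0]
wrist_force: [-1.0, -0.3, -1.4]
opening: 0.0125
finger_force: 59.3
```

Emit:
{"op": "send_rows", "data": {
  "plan": "0.05 0.5 0 0 0 0;0.1 1 0 0 0 0;0.1 1 0 0 0 0"
}}

```text
clock: 9.17
eef_pos: [0.4498, 0.2082, 0.2889]
tcp_rot: [-0.001, -0.002, 1.0, 0.0]
wrist_force: [-0.6, -0.6, -1.8]
opening: 0.0132
finger_force: 59.5
```

Emit:
{"op": "send_rows", "data": {
  "plan": "0.05 0.4 0.4 0 0 0;0.08 0.4 0.8 0 0 0;0.08 0.4 0.8 0 0 0"
}}

```text
clock: 9.42
eef_pos: [0.4416, 0.2356, 0.2203]
tcp_rot: [-0.005, -0.001, 1.0, -0.002]
wrist_force: [-1.1, -0.0, -1.8]
opening: 0.0131
finger_force: 59.3
```

Emit:
{"op": "send_rows", "data": {
  "plan": "0 0 0.4 0 0 0;0 0 0.8 0 0 0;0 0 0.8 0 0 0"
}}

```text
clock: 9.67
eef_pos: [0.4426, 0.2341, 0.158]
tcp_rot: [-0.004, 0.0, 1.0, -0.001]
wrist_force: [-0.1, -0.2, -1.0]
opening: 0.0129
finger_force: 59.3
```

Emit:
{"op": "send_rows", "data": {
  "plan": "0 0 0.4 0 0 0;0 0 0.8 0 0 0;0 0 0.8 0 0 0;0 0 0.8 0 0 0"
}}

```text
clock: 10.0
eef_pos: [0.4442, 0.2349, 0.0983]
tcp_rot: [-0.001, 0.0, 1.0, -0.0]
wrist_force: [-0.1, 0.2, -0.1]
opening: 0.0129
finger_force: 59.3
```

Emit:
{"op": "send_rows", "data": {
  "plan": "0 0 0.3 0 0 0;0 0 0.5 0 0 0;0 0 0.6 0 0 0;0 0 0.65 0 0 0;0 0 0.68 0 0 0;0 0 0.7 0 0 0;0 0 0.7 0 0 0"
}}

```text
clock: 10.58
eef_pos: [0.4439, 0.2352, 0.0423]
tcp_rot: [0.001, 0.0, 1.0, 0.0]
wrist_force: [0.7, -0.4, -1.0]
opening: 0.0128
finger_force: 59.4
```

Emit:
{"op": "send_rows", "data": {
  "plan": "0 0 0.02 0 0 0;0 0 0.035 0 0 0;0 0 0.035 0 0 0;0 0 0.035 0 0 0"
}}

```text
clock: 10.92
eef_pos: [0.4437, 0.2352, 0.0393]
tcp_rot: [0.0, 0.0, 1.0, 0.0]
wrist_force: [-0.7, 0.1, 5.1]
opening: 0.0129
finger_force: 60.2
```

Emit:
{"op": "send_rows", "data": {
  "plan": "0 0 0 0 0 0;0 0 0 0 0 0;0 0 0 0 0 0;0 0 0 0 0 0;0 0 -0.4 0 0 0;0 0 -0.9 0 0 0;0 0 -0.9 0 0 0",
  "grip": 0.2
}}

```text
clock: 11.5
eef_pos: [0.4452, 0.2358, 0.1157]
tcp_rot: [0.003, -0.0, 1.0, 0.001]
wrist_force: [0.6, 0.6, 0.5]
opening: 0.0509
finger_force: 0.0
```

```bash
python3 - <<'E'
from h import *
np.set_printoptions(precision=4,suppress=True)
a=shot("top","t5");b=shot("side","s5")
for im,n,r in((a,"top",(215,225,370,275)),(b,"side",(205,225,262,330))):
  for c,ar,bx in blobs(im,(0,120,0),(20,255,120),r,amin=9):
    X=np.array([onz(n,q,.008 if n=="top" else .008)for q in bx]); print(n,c,ar,onz(n,c,.012)[:2],"edges",np.linalg.norm(X[1]-X[0]),np.linalg.norm(X[2]-X[1]),"ang",np.degrees(np.arctan2(*(X[1]-X[0])[1::-1]))%90)
E
```

```text
top [367.9216 231.7721] 30.6875 [ 0.5099 -0.2862] edges 0.02134779407229192 0.058960703072106775 ang 88.58295361118944
top [249.5581 259.6936] 16.65625 [0.4086 0.1973] edges 0.014439510622061367 0.05213366509074486 ang 22.50460361900626
top [346.22   247.7093] 16.3125 [ 0.4476 -0.1957] edges 0.017765603561791566 0.019182178451239307 ang 64.6471787825927
top [318.3293 249.7177] 15.84375 [ 0.4422 -0.0826] edges 0.017264267535850485 0.018530160924762357 ang 61.56506489898047
top [292.6205 250.9276] 15.75 [0.4398 0.0217] edges 0.01802152590525873 0.017259110014459553 ang 16.964124893272086
top [238.9526 236.9376] 12.78125 [0.5017 0.2389] edges 0.053574972778717624 0.023989689256371547 ang 0.7955143392015032
top [230.9369 268.4307] 9.71875 [0.3752 0.2734] edges 0.027766519193160605 0.016906053135282394 ang 46.389341101036415
side [246.3177 308.993 ] 37.03125 [ 0.4475 -0.1982] edges 0.017778114009633573 0.022955067584778423 ang 78.64756827357263
side [238.6171 277.4036] 32.84375 [ 0.4419 -0.0851] edges 0.02361231085674192 0.018868151759148584 ang 69.53243210964563
side [232.9584 251.4001] 27.84375 [0.4389 0.0189] edges 0.018769006153523265 0.023949289470277434 ang 10.843975533111424
```

Emit:
{"op": "send_rows", "data": {
  "plan": "0.02 -0.45 0 0 0 0;0.02 -0.9 0 0 0 0;0.02 -0.9 0 0 0 0"
}}

```text
clock: 11.85
eef_pos: [0.4408, 0.1593, 0.1096]
tcp_rot: [-0.002, 0.001, 1.0, -0.0]
wrist_force: [0.5, -1.0, -0.5]
opening: 0.0516
finger_force: 0.0
```

Emit:
{"op": "send_rows", "data": {
  "plan": "0.02 -0.45 0 0 0 0;0.02 -0.9 0 0 0 0;0.02 -0.9 0 0 0 0"
}}

```text
clock: 12.1
eef_pos: [0.4397, 0.0873, 0.1096]
tcp_rot: [-0.001, 0.002, 1.0, -0.0]
wrist_force: [0.8, 0.5, -0.2]
opening: 0.0515
finger_force: 0.0
```

Emit:
{"op": "send_rows", "data": {
  "plan": "0.02 -0.45 0 0 0 -0.15;0.02 -0.88 0 0 0 -0.3;0.02 -0.88 0 0 0 -0.3;0.02 -0.88 0 0 0 -0.3"
}}

```text
clock: 12.43
eef_pos: [0.4384, 0.0194, 0.1098]
tcp_rot: [-0.001, -0.116, 0.993, 0.0]
wrist_force: [0.1, 0.1, 0.0]
opening: 0.0513
finger_force: 0.0
```

Emit:
{"op": "send_rows", "data": {
  "plan": "0 0 0.4 0 0 0;0 0 0.75 0 0 0;0 0 0.75 0 0 0;0 0 0.75 0 0 0"
}}

```text
clock: 12.77
eef_pos: [0.4379, 0.0215, 0.0497]
tcp_rot: [-0.002, -0.117, 0.993, 0.001]
wrist_force: [-0.6, 0.5, 1.2]
opening: 0.0508
finger_force: 0.0
```

Emit:
{"op": "send_rows", "data": {
  "plan": "0 0 0.15 0 0 0;0 0 0.29 0 0 0;0 0 0.29 0 0 0;0 0 0.29 0 0 0"
}}

```text
clock: 13.1
eef_pos: [0.4389, 0.0211, 0.0284]
tcp_rot: [0.0, -0.118, 0.993, 0.0]
wrist_force: [-1.0, 0.1, -0.2]
opening: 0.0514
finger_force: 0.0
```

Emit:
{"op": "send_rows", "data": {
  "plan": "0 0 0 0 0 0;0 0 0 0 0 0;0 0 0 0 0 0;0 0 0 0 0 0;0 0 0 0 0 0;0 0 0 0 0 0",
  "grip": -1,
  "grip_force": 30
}}

```text
clock: 13.6
eef_pos: [0.439, 0.0208, 0.0284]
tcp_rot: [0.001, -0.117, 0.993, -0.0]
wrist_force: [-0.7, 2.1, 10.5]
opening: 0.019
finger_force: 30.2
```

Emit:
{"op": "send_rows", "data": {
  "plan": "0 0 -0.4 0 0 0;0 0 -1 0 0 0;0 0 -1 0 0 0"
}}

```text
clock: 13.85
eef_pos: [0.4399, 0.0207, 0.1121]
tcp_rot: [0.003, -0.118, 0.993, -0.001]
wrist_force: [0.6, -0.5, -0.1]
opening: 0.0192
finger_force: 29.6
```

Emit:
{"op": "send_rows", "data": {
  "plan": "0 0 -0.4 0 0 0.15;0 0 -1 0 0 0.3;0 0 -1 0 0 0.3;0 0 -1 0 0 0.3"
}}

```text
clock: 14.18
eef_pos: [0.4394, 0.0207, 0.19]
tcp_rot: [0.003, -0.0, 1.0, -0.0]
wrist_force: [0.3, -0.7, -0.4]
opening: 0.019
finger_force: 29.6
```

Emit:
{"op": "send_rows", "data": {
  "plan": "-0.4 -0.12 -0.35 0 0 0;-0.76 -0.24 -0.35 0 0 0;-0.76 -0.24 -0.35 0 0 0"
}}

```text
clock: 14.43
eef_pos: [0.5037, 0.0001, 0.2155]
tcp_rot: [0.002, -0.0, 1.0, -0.0]
wrist_force: [-1.6, 0.3, -0.9]
opening: 0.0189
finger_force: 29.6
```

Emit:
{"op": "send_rows", "data": {
  "plan": "-0.4 -0.12 0 0 0 0;-0.76 -0.24 0 0 0 0;-0.76 -0.24 0 0 0 0"
}}

```text
clock: 14.68
eef_pos: [0.5637, -0.0192, 0.2136]
tcp_rot: [0.0, -0.0, 1.0, -0.0]
wrist_force: [-1.1, -1.0, -1.1]
opening: 0.019
finger_force: 29.6
```

Emit:
{"op": "send_rows", "data": {
  "plan": "-0.4 -0.12 0 0 0 0;-0.76 -0.24 0 0 0 0;-0.76 -0.24 0 0 0 0;-0.76 -0.24 0.25 0 0 0;-0.76 -0.24 0.25 0 0 0"
}}

```text
clock: 15.1
eef_pos: [0.6194, -0.0368, 0.1909]
tcp_rot: [-0.003, -0.0, 1.0, 0.001]
wrist_force: [-0.8, -0.2, -1.2]
opening: 0.0192
finger_force: 29.6
```

Emit:
{"op": "send_rows", "data": {
  "plan": "0 0 0 0 0 0;0 0 0 0 0 0;0 0 0 0 0 0;0 0 0 0 0 0;0 0 0 0 0 0",
  "grip": 0
}}

```text
clock: 15.52
eef_pos: [0.6211, -0.0369, 0.1961]
tcp_rot: [0.0, -0.0, 1.0, -0.0]
wrist_force: [-0.3, 0.1, 0.5]
opening: 0.0426
finger_force: 0.0
```

Emit:
{"op": "send_rows", "data": {
  "plan": "0 0 -0.3 0 0 0;0.4 -0.1 -0.3 0 0 0;0.75 -0.2 -0.3 0 0 0;0.75 -0.2 -0.3 0 0 0",
  "grip": 0.2
}}

```text
clock: 15.85
eef_pos: [0.5572, -0.0534, 0.22]
tcp_rot: [-0.001, 0.0, 1.0, 0.0]
wrist_force: [0.2, -0.2, 0.9]
opening: 0.0513
finger_force: 0.0
```

Emit:
{"op": "send_rows", "data": {
  "plan": "0.4 -0.1 0 0 0 0;0.75 -0.2 0 0 0 0;0.75 -0.2 0 0 0 0"
}}

```text
clock: 16.1
eef_pos: [0.4972, -0.0692, 0.2198]
tcp_rot: [-0.001, 0.0, 1.0, 0.0]
wrist_force: [0.9, -0.9, 1.7]
opening: 0.0511
finger_force: 0.0
```

Emit:
{"op": "send_rows", "data": {
  "plan": "0.4 -0.1 0 0 0 0.1;0.74 -0.19 0 0 0 0.2;0.74 -0.19 0.3 0 0 0.35;0.74 -0.19 0.6 0 0 0.55;0.74 -0.19 0.9 0 0 0.55"
}}

```text
clock: 16.52
eef_pos: [0.4424, -0.0844, 0.1476]
tcp_rot: [0.002, 0.218, 0.976, -0.0]
wrist_force: [1.2, -0.1, 0.7]
opening: 0.0514
finger_force: 0.0
```

Emit:
{"op": "send_rows", "data": {
  "plan": "0 0 0.5 0 0 0;0 0 1 0 0 0;0 0 1 0 0 0;0 0 1 0 0 0"
}}

```text
clock: 16.85
eef_pos: [0.4416, -0.0839, 0.0667]
tcp_rot: [-0.002, 0.214, 0.977, 0.0]
wrist_force: [-0.3, -1.0, -0.2]
opening: 0.051
finger_force: 0.0
```

```bash
python3 - <<'E'
from h import *
np.set_printoptions(precision=4,suppress=True)
b=shot("side","s6")
for c,ar,bx in blobs(b,(0,120,0),(20,255,120),(205,225,262,330),amin=9): print(c,ar,onz("side",c,.012)[:2])
E
```

```text
[243.9173 229.1416] 48.125 [0.4874 0.1075]
[246.3222 309.1576] 35.0 [ 0.4474 -0.1987]
[239.185  277.8245] 25.28125 [ 0.4433 -0.087 ]
[213.6799 227.96  ] 9.34375 [0.3896 0.132 ]
```

Emit:
{"op": "send_rows", "data": {
  "plan": "0 0 0.23 0 0 0;0 0 0.46 0 0 0;0 0 0.46 0 0 0;0 0 0.46 0 0 0"
}}

```text
clock: 17.23
eef_pos: [0.4427, -0.0843, 0.0327]
tcp_rot: [0.001, 0.214, 0.977, -0.0]
wrist_force: [-0.1, 0.0, -0.5]
opening: 0.0512
finger_force: 0.0
```

Emit:
{"op": "send_rows", "data": {
  "plan": "0 0 0 0 0 0;0 0 0 0 0 0;0 0 0 0 0 0;0 0 0 0 0 0;0 0 0 0 0 0;0 0 0 0 0 0",
  "grip": -1
}}

```text
clock: 17.73
eef_pos: [0.4425, -0.0843, 0.0322]
tcp_rot: [0.001, 0.214, 0.977, -0.0]
wrist_force: [-1.2, 0.4, 15.1]
opening: 0.0192
finger_force: 31.0
```

Emit:
{"op": "send_rows", "data": {
  "plan": "0 0 -0.4 0 0 0;0 0 -1 0 0 0;0 0 -1 0 0 0"
}}

```text
clock: 17.98
eef_pos: [0.4431, -0.0844, 0.1157]
tcp_rot: [0.003, 0.214, 0.977, -0.0]
wrist_force: [0.0, 0.1, 0.7]
opening: 0.0187
finger_force: 29.5
```

Emit:
{"op": "send_rows", "data": {
  "plan": "0 0 -0.4 0 0 -0.13;0 0 -1 0 0 -0.28;0 0 -1.0 0 0 -0.42;0 0 -1.0 0 0 -0.55;0 0 -1 0 0 -0.55"
}}

```text
clock: 18.4
eef_pos: [0.4419, -0.0841, 0.1921]
tcp_rot: [0.001, -0.002, 1.0, -0.0]
wrist_force: [-0.2, 0.1, -0.1]
opening: 0.019
finger_force: 29.5
```

```bash
python3 - <<'E'
from h import *
b=shot("side","s7"); 
w=cv2.resize(b[120:330,180:340],None,fx=2.8,fy=2.8,interpolation=cv2.INTER_CUBIC)
cv2.imwrite("pics/m7.png",w)
E
```

```text
(no output)
```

View pics/m7.png

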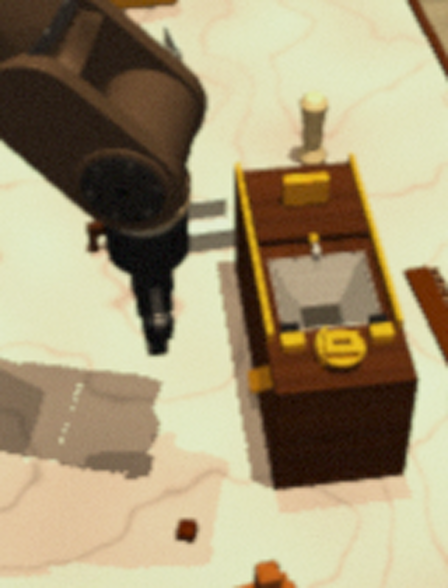

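The second toffee is held (19 mm), the scoop stands at about (190,225) and the last loose toffee is at (187,530). Carrying it to the hopper.

Emit:
{"op": "send_rows", "data": {
  "plan": "-0.4 0.1 -0.32 0 0 0;-0.75 0.2 -0.32 0 0 0;-0.75 0.2 -0.32 0 0 0"
}}

```text
clock: 18.7
eef_pos: [0.5057, -0.0676, 0.217]
tcp_rot: [0.002, 0.002, 1.0, -0.0]
wrist_force: [-0.7, 0.6, -0.7]
opening: 0.0191
finger_force: 29.5
```

Emit:
{"op": "send_rows", "data": {
  "plan": "-0.4 0.1 0 0 0 0;-0.75 0.2 0 0 0 0;-0.75 0.2 0 0 0 0"
}}

```text
clock: 18.95
eef_pos: [0.5652, -0.0513, 0.2155]
tcp_rot: [0.001, 0.002, 1.0, 0.0]
wrist_force: [-0.7, 0.7, 0.3]
opening: 0.0188
finger_force: 29.5
```

Emit:
{"op": "send_rows", "data": {
  "plan": "-0.4 0.1 0 0 0 0;-0.76 0.19 0 0 0 0;-0.76 0.19 0 0 0 0;-0.76 0.19 0.25 0 0 0;-0.76 0.19 0.25 0 0 0;-0.76 0.19 0.25 0 0 0"
}}

```text
clock: 19.45
eef_pos: [0.6217, -0.0369, 0.1951]
tcp_rot: [-0.002, 0.001, 1.0, 0.0]
wrist_force: [-0.2, 0.2, 0.1]
opening: 0.0192
finger_force: 29.5
```

Emit:
{"op": "send_rows", "data": {
  "plan": "0 0 0 0 0 0;0 0 0 0 0 0;0 0 0 0 0 0;0 0 0 0 0 0;0 0 0 0 0 0",
  "grip": 0
}}

```text
clock: 19.87
eef_pos: [0.6227, -0.037, 0.1967]
tcp_rot: [0.0, 0.0, 1.0, -0.0]
wrist_force: [0.0, 0.1, -0.1]
opening: 0.0428
finger_force: 0.0
```

Emit:
{"op": "send_rows", "data": {
  "plan": "0 0 -0.3 0 0 0;0.4 -0.3 -0.3 0 0 0;0.75 -0.67 -0.3 0 0 0;0.75 -0.67 -0.3 0 0 0",
  "grip": 0.2
}}

```text
clock: 20.2
eef_pos: [0.5591, -0.0933, 0.2207]
tcp_rot: [-0.001, 0.001, 1.0, -0.0]
wrist_force: [1.2, -0.7, 0.1]
opening: 0.0512
finger_force: 0.0
```

Emit:
{"op": "send_rows", "data": {
  "plan": "0.4 -0.33 0 0 0 0;0.75 -0.67 0 0 0 0;0.75 -0.67 0 0 0 0"
}}

```text
clock: 20.45
eef_pos: [0.4992, -0.1467, 0.2205]
tcp_rot: [-0.001, 0.001, 1.0, -0.0]
wrist_force: [0.8, -0.3, 0.6]
opening: 0.0511
finger_force: 0.0
```

Emit:
{"op": "send_rows", "data": {
  "plan": "0.4 -0.33 0 0 0 0.1;0.69 -0.66 0 0 0 0.2;0.69 -0.66 0.3 0 0 0.35;0.69 -0.66 0.6 0 0 0.45;0.69 -0.66 0.9 0 0 0.45"
}}

```text
clock: 20.87
eef_pos: [0.4475, -0.1976, 0.1481]
tcp_rot: [0.001, 0.179, 0.984, -0.0]
wrist_force: [1.1, -0.3, -1.1]
opening: 0.0513
finger_force: 0.0
```

Emit:
{"op": "send_rows", "data": {
  "plan": "0 0 0.5 0 0 0;0 0 1 0 0 0;0 0 1 0 0 0;0 0 1 0 0 0"
}}

```text
clock: 21.2
eef_pos: [0.4471, -0.1966, 0.0675]
tcp_rot: [-0.002, 0.176, 0.984, 0.001]
wrist_force: [-0.2, 0.6, 0.3]
opening: 0.0513
finger_force: 0.0
```

```bash
python3 - <<'E'
from h import *
np.set_printoptions(precision=4,suppress=True)
b=shot("side","s8")
for c,ar,bx in blobs(b,(0,120,0),(20,255,120),(205,240,262,330),amin=9): print(c,ar,onz("side",c,.012)[:2])
E
```

```text
[237.0227 249.0544] 831.34375 [0.4528 0.026 ]
[247.3407 309.8259] 18.6875 [ 0.4499 -0.2014]
```

Toffee 3 is in place between the jaws (partly hidden), so I'll grasp it.

Emit:
{"op": "send_rows", "data": {
  "plan": "0 0 0.23 0 0 0;0 0 0.46 0 0 0;0 0 0.46 0 0 0;0 0 0.46 0 0 0"
}}

```text
clock: 21.58
eef_pos: [0.4482, -0.1972, 0.0335]
tcp_rot: [0.001, 0.176, 0.984, -0.0]
wrist_force: [-0.3, -1.0, 0.1]
opening: 0.0513
finger_force: 0.0
```

Emit:
{"op": "send_rows", "data": {
  "plan": "0 0 0 0 0 0;0 0 0 0 0 0;0 0 0 0 0 0;0 0 0 0 0 0;0 0 0 0 0 0;0 0 0 0 0 0",
  "grip": -1
}}

```text
clock: 22.08
eef_pos: [0.448, -0.1972, 0.033]
tcp_rot: [0.001, 0.176, 0.984, -0.0]
wrist_force: [-0.6, 1.5, 12.4]
opening: 0.0186
finger_force: 30.4
```

Emit:
{"op": "send_rows", "data": {
  "plan": "0 0 -0.4 0 0 0;0 0 -1 0 0 0;0 0 -1 0 0 0"
}}

```text
clock: 22.33
eef_pos: [0.4488, -0.1976, 0.1167]
tcp_rot: [0.003, 0.176, 0.984, -0.001]
wrist_force: [1.3, -0.0, 0.6]
opening: 0.0184
finger_force: 29.6
```

Emit:
{"op": "send_rows", "data": {
  "plan": "0 0 -0.4 0 0 -0.13;0 0 -1 0 0 -0.28;0 0 -1.0 0 0 -0.42;0 0 -1.0 0 0 -0.45;0 0 -1 0 0 -0.45"
}}

```text
clock: 22.75
eef_pos: [0.4473, -0.1968, 0.1918]
tcp_rot: [0.001, 0.001, 1.0, -0.0]
wrist_force: [-0.2, -0.3, -0.3]
opening: 0.0189
finger_force: 29.6
```

Emit:
{"op": "send_rows", "data": {
  "plan": "-0.35 0.2 -0.35 0 0 0;-0.7 0.6 -0.35 0 0 0;-0.75 0.67 -0.35 0 0 0;-0.75 0.67 -0.35 0 0 0"
}}

```text
clock: 23.08
eef_pos: [0.5081, -0.1415, 0.2179]
tcp_rot: [-0.001, 0.0, 1.0, 0.001]
wrist_force: [-0.7, -0.3, -1.3]
opening: 0.0186
finger_force: 29.6
```

Emit:
{"op": "send_rows", "data": {
  "plan": "-0.4 0.33 0 0 0 0;-0.75 0.67 0 0 0 0;-0.75 0.67 0 0 0 0"
}}

```text
clock: 23.33
eef_pos: [0.5698, -0.0873, 0.2178]
tcp_rot: [-0.0, 0.0, 1.0, 0.001]
wrist_force: [-0.8, -0.4, -0.0]
opening: 0.0185
finger_force: 29.6
```

Emit:
{"op": "send_rows", "data": {
  "plan": "-0.4 0.33 0 0 0 0;-0.69 0.66 0 0 0 0;-0.69 0.66 0 0 0 0;-0.69 0.66 0.3 0 0 0;-0.69 0.66 0.3 0 0 0;-0.69 0.66 0.3 0 0 0"
}}

```text
clock: 23.83
eef_pos: [0.6213, -0.0377, 0.1936]
tcp_rot: [-0.002, 0.001, 1.0, 0.0]
wrist_force: [0.2, 0.3, 0.3]
opening: 0.0187
finger_force: 29.6
```

Emit:
{"op": "send_rows", "data": {
  "plan": "0 0 0 0 0 0;0 0 0 0 0 0;0 0 0 0 0 0;0 0 0 0 0 0;0 0 0 0 0 0",
  "grip": 0
}}

```text
clock: 24.25
eef_pos: [0.6227, -0.0371, 0.196]
tcp_rot: [0.0, 0.0, 1.0, -0.0]
wrist_force: [-0.6, -0.7, 0.4]
opening: 0.0426
finger_force: 0.0
```

Emit:
{"op": "send_rows", "data": {
  "plan": "0 0 -0.3 0 0 0;0.2 0.4 -0.4 0 0 0;0.3 1 -0.5 0 0 0;0.3 1 -0.5 0 0 0;0.3 1 -0.5 0 0 0"
}}

```text
clock: 24.67
eef_pos: [0.5983, 0.0452, 0.2365]
tcp_rot: [0.001, -0.001, 1.0, 0.0]
wrist_force: [0.2, 0.5, 0.2]
opening: 0.0427
finger_force: 0.0
```

```bash
python3 - <<'E'
from h import *
a=shot("top","t9");b=shot("side","s9")
z=cv2.resize(a[170:270,290:390],None,fx=3.9,fy=3.9,interpolation=cv2.INTER_CUBIC)
w=cv2.resize(b[175:305,230:360],None,fx=3,fy=3,interpolation=cv2.INTER_CUBIC)
cv2.imwrite("pics/m9.png",np.hstack([z,w]))
np.set_printoptions(precision=4,suppress=True)
for c,ar,bx in blobs(a,(22,110,60),(35,255,255),(245,175,350,230)): print(c,ar,onz("top",c,.17)[:2])
E
```

```text
[332.8278 202.8101] 143.875 [ 0.6161 -0.1276]
[290.3187 183.6093] 107.6875 [0.6918 0.0274]
[317.3934 219.779 ] 34.75 [ 0.5548 -0.0686]
[328.0358 190.2358] 31.3125 [ 0.6633 -0.1116]
[327.4614 214.4425] 30.84375 [ 0.5735 -0.1063]
[256.3438 217.4671] 10.34375 [0.5689 0.1561]
```

View pics/m9.png

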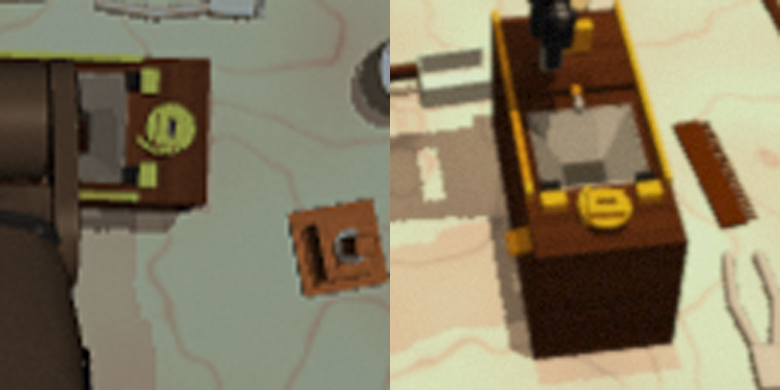

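The funnel and throat are clear and the desk shows no toffees. Now I'll grip the cover handle.

Emit:
{"op": "send_rows", "data": {
  "plan": "-0.2 0.3 -0.2 0 0 0.04;-0.4 0.6 -0.2 0 0 0.08;-0.4 0.6 -0.2 0 0 0.08;-0.4 0.6 -0.2 0 0 0.08;-0.4 0.6 -0.2 0 0 0.08",
  "grip": 0.3
}}

```text
clock: 25.18
eef_pos: [0.6305, 0.0898, 0.2507]
tcp_rot: [-0.001, 0.032, 0.999, -0.0]
wrist_force: [-0.6, 0.0, -0.4]
opening: 0.0554
finger_force: 0.0
```

Emit:
{"op": "send_rows", "data": {
  "plan": "0 0 0.3 0 0 0;0 0 0.5 0 0 0;0 0 0.65 0 0 0;0 0 0.65 0 0 0;0 0 0.65 0 0 0"
}}

```text
clock: 25.6
eef_pos: [0.6306, 0.0903, 0.1993]
tcp_rot: [-0.0, 0.032, 0.999, -0.0]
wrist_force: [-0.3, 0.4, 0.1]
opening: 0.0556
finger_force: 0.0
```

Emit:
{"op": "send_rows", "data": {
  "plan": "0 0 0 0 0 0;0 0 0 0 0 0;0 0 0 0 0 0;0 0 0 0 0 0;0 0 0 0 0 0;0 0 0 0 0 0",
  "grip": -1,
  "grip_force": 25
}}

```text
clock: 26.1
eef_pos: [0.6309, 0.091, 0.2003]
tcp_rot: [0.001, 0.031, 1.0, 0.0]
wrist_force: [-0.9, -1.1, 6.9]
opening: 0.0136
finger_force: 27.8
```

Emit:
{"op": "send_rows", "data": {
  "plan": "0 -0.2 0 0 0 0;0 -0.4 0 0 0 0;0 -0.6 0 0 0 0;0 -0.8 0 0 0 0;0 -0.8 0 0 0 0"
}}

```text
clock: 26.52
eef_pos: [0.6267, 0.025, 0.2003]
tcp_rot: [0.001, 0.032, 0.999, -0.0]
wrist_force: [-2.4, -1.6, 4.9]
opening: 0.0137
finger_force: 27.8
```

Emit:
{"op": "send_rows", "data": {
  "plan": "0 -0.2 0 0 0 0;0 -0.4 0 0 0 0;0 -0.55 0 0 0 0;0 -0.65 0 0 0 0;0 -0.72 0 0 0 0;0 -0.78 0 0 0 0;0 -0.78 0 0 0 0;0 -0.78 0 0 0 0;0 -0.78 0 0 0 0"
}}

```text
clock: 27.27
eef_pos: [0.6229, -0.0348, 0.2003]
tcp_rot: [0.001, 0.031, 1.0, 0.0]
wrist_force: [-0.7, 2.1, 5.7]
opening: 0.014
finger_force: 27.9
```

Emit:
{"op": "send_rows", "data": {
  "plan": "0 0 0 0 0 0;0 0 0 0 0 0;0 0 0 0 0 0;0 0 0 0 0 0;0 0 -0.4 0 0 0;0 0 -0.9 0 0 0;0 0 -0.9 0 0 0;0 0 -0.9 0 0 0",
  "grip": 0.3
}}

```text
clock: 27.93
eef_pos: [0.6233, -0.0352, 0.2735]
tcp_rot: [0.002, 0.031, 1.0, -0.0]
wrist_force: [0.3, 0.2, 0.4]
opening: 0.0557
finger_force: 0.0
```

Emit:
{"op": "send_rows", "data": {
  "plan": "0.2 0.2 0 0 0 -0.04;0.4 0.5 0 0 0 -0.08;0.9 0.9 0 0 0 -0.08;0.9 0.9 0 0 0 -0.08;0.9 0.9 0 0 0 -0.08"
}}

```text
clock: 28.35
eef_pos: [0.5535, 0.0429, 0.2709]
tcp_rot: [-0.001, -0.001, 1.0, 0.0]
wrist_force: [0.7, 0.2, -0.5]
opening: 0.0557
finger_force: 0.0
```

```bash
python3 - <<'E'
from h import *
a=shot("top","t10");b=shot("side","s10")
z=cv2.resize(a[180:250,300:400],None,fx=7.8,fy=7.8,interpolation=cv2.INTER_CUBIC)
cv2.imwrite("pics/m10t.png",z)
w=cv2.resize(b[200:380,230:350],None,fx=3.3,fy=3.3,interpolation=cv2.INTER_CUBIC)
cv2.imwrite("pics/m10s.png",w)
np.set_printoptions(precision=4,suppress=True)
for c,ar,bx in blobs(a,(22,110,60),(35,255,255),(245,175,350,230)): print(c,ar,onz("top",c,.206)[:2])
for c,ar,bx in blobs(b,(18,130,80),(35,255,255),(255,170,335,265)): print("s",c,ar,onz("side",c,.19))
E
```

```text
[332.8453 202.8115] 143.5625 [ 0.6125 -0.1229]
[290.4099 183.6183] 108.53125 [0.6863 0.0279]
[328.0255 190.2105] 31.3125 [ 0.6587 -0.1072]
[327.4578 214.4745] 30.84375 [ 0.5709 -0.1021]
[318.8893 219.83  ] 28.59375 [ 0.5524 -0.0707]
[259.321  217.5831] 23.1875 [0.5658 0.1431]
[307.1644 196.1315] 14.9375 [ 0.6391 -0.0313]
[322.6341 202.1519] 7.15625 [ 0.6158 -0.0863]
s [300.7686 242.7195] 229.5 [ 0.6114 -0.1369  0.19  ]
s [314.3503 213.7351] 207.375 [ 0.6768 -0.037   0.19  ]
s [272.6631 221.4195] 98.09375 [ 0.5528 -0.0442  0.19  ]
s [295.7732 211.8135] 90.90625 [ 0.626  -0.0191  0.19  ]
s [284.1068 240.7376] 52.1875 [ 0.5689 -0.1213  0.19  ]
s [267.4945 194.4568] 13.84375 [0.5599 0.0692 0.19  ]
```

View pics/m10t.png

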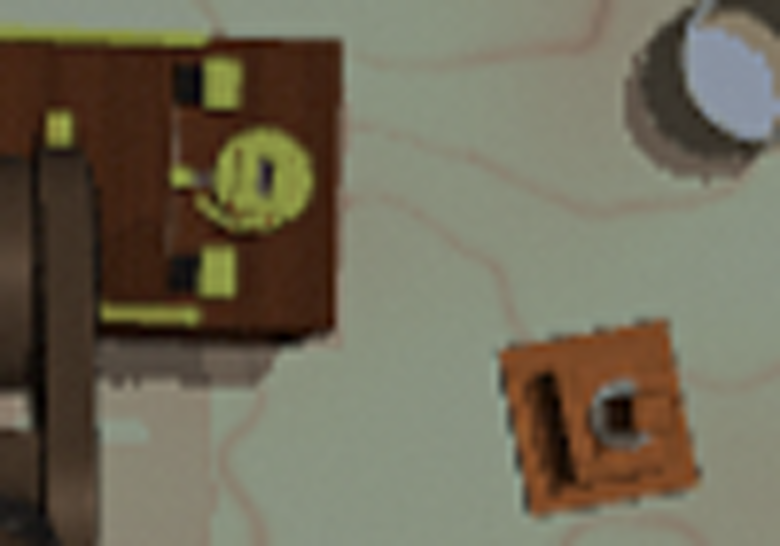

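View pics/m10s.png

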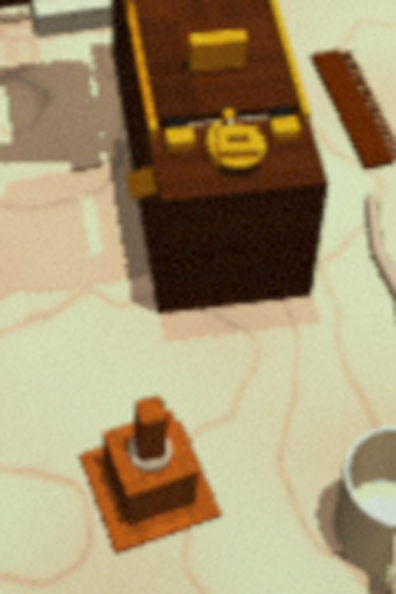

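The bolt head is in the cam mouth at about (200,180) in the zoomed top view. Next I fix the driver's position from the collar ring and handle top.

```bash
python3 - <<'E'
from h import *
np.set_printoptions(precision=4,suppress=True)
T=lambda X,Y:((X+.5)/7.8-.5+300,(Y+.5)/7.8-.5+180)
S=lambda X,Y:((X+.5)/3.3-.5+230,(Y+.5)/3.3-.5+200)
print("collar top",onz("top",T(620,415),.058),"side",onz("side",S(151,456),.058))
print("handle top: top",onz("top",T(658,412),.119),"side",onz("side",S(150,405),.119))
ft=[onz("top",T(*p),.006)[:2] for p in((500,350),(667,321),(698,487),(532,516))]
fs=[onz("side",S(*p),.006)[:2] for p in((80,456),(116,550),(220,517),(178,435))]
print("foot",np.mean(ft,0),np.mean(fs,0),[np.degrees(np.arctan2(*(b-a)[::-1]))%90 for a,b in((ft[0],ft[1]),(ft[1],ft[2]),(ft[2],ft[3]),(ft[3],ft[0]))])
st=[onz("side",S(*p),.061)[:2] for p in((105,435),(128,493),(196,470),(167,415))]
print("blocktop side",np.mean(st,0))
print("bystander mug", onz("top",T(740,90),.085))
g=lambda p:np.round(proj("side",np.array(p)),1)
print(proj("top",np.array([.504,-.3235,.119])),T(658,412))
E
```

```text
collar top [ 0.5038 -0.3198  0.058 ] side [ 0.5041 -0.327   0.058 ]
handle top: top [ 0.5035 -0.3234  0.119 ] side [ 0.5042 -0.3189  0.119 ]
foot [ 0.5034 -0.3216] [ 0.5028 -0.3261] [np.float64(8.431974125503984), np.float64(7.796461818663261), np.float64(8.487622326396078), np.float64(8.413865446697612)]
blocktop side [ 0.5028 -0.3256]
bystander mug [ 0.6643 -0.3808  0.085 ]
[383.9501 232.2632] (383.9230769230769, 232.3846153846154)
```

Emit:
{"op": "send_rows", "data": {
  "plan": "0.06 -0.5 0 0 0 0;0.12 -1 0 0 0 0;0.12 -1 0 0 0 0"
}}

```text
clock: 28.7
eef_pos: [0.5461, -0.0444, 0.2708]
tcp_rot: [-0.0, 0.002, 1.0, -0.001]
wrist_force: [0.3, -1.3, 0.3]
opening: 0.0556
finger_force: 0.0
```

Emit:
{"op": "send_rows", "data": {
  "plan": "0.06 -0.5 0 0 0 0;0.12 -1 0 0 0 0;0.12 -1 0 0 0 0"
}}

```text
clock: 28.95
eef_pos: [0.5363, -0.1249, 0.2708]
tcp_rot: [-0.0, 0.002, 1.0, -0.001]
wrist_force: [0.3, -0.0, 0.3]
opening: 0.0555
finger_force: 0.0
```

Emit:
{"op": "send_rows", "data": {
  "plan": "0.06 -0.5 0 0 0 0;0.12 -1 0 0 0 0;0.12 -1 0 0 0 0"
}}

```text
clock: 29.2
eef_pos: [0.5264, -0.2049, 0.2707]
tcp_rot: [-0.0, 0.002, 1.0, -0.001]
wrist_force: [-0.3, -0.2, -0.0]
opening: 0.0559
finger_force: 0.0
```

Emit:
{"op": "send_rows", "data": {
  "plan": "0.06 -0.5 0 0 0 -0.09;0.12 -1 0 0 0 -0.185;0.12 -1 0 0 0 -0.185;0.12 -1 0.3 0 0 -0.185;0.12 -1 0.3 0 0 -0.185;0.12 -1 0.3 0 0 -0.185",
  "grip": 0.3
}}

```text
clock: 29.7
eef_pos: [0.5168, -0.279, 0.2464]
tcp_rot: [-0.001, -0.072, 0.997, 0.001]
wrist_force: [0.2, -0.2, 0.8]
opening: 0.0554
finger_force: 0.0
```

Emit:
{"op": "send_rows", "data": {
  "plan": "0.12 -0.26 0 0 0 0;0.24 -0.52 0 0 0 0;0.24 -0.52 0.4 0 0 0;0.24 -0.52 0.9 0 0 0;0.24 -0.52 0.9 0 0 0;0.24 -0.52 0.9 0 0 0;0.24 -0.52 0.9 0 0 0"
}}

```text
clock: 30.28
eef_pos: [0.5049, -0.3229, 0.1775]
tcp_rot: [0.001, -0.073, 0.997, -0.001]
wrist_force: [0.7, 0.4, 0.9]
opening: 0.0555
finger_force: 0.0
```

```bash
python3 - <<'E'
from h import *
o=robot.observe(); print(o["eef_pos"],o["tcp_rot"])
b=shot("side","s11");a=shot("top")
w=cv2.resize(b[260:390,210:340],None,fx=4,fy=4,interpolation=cv2.INTER_CUBIC)
cv2.imwrite("pics/m11.png",w)
E
```

```text
[ 0.5049266  -0.32286712  0.17749368] [ 7.12487170e-04 -7.27888234e-02  9.97346941e-01 -5.98784516e-04]
```

View pics/m11.png

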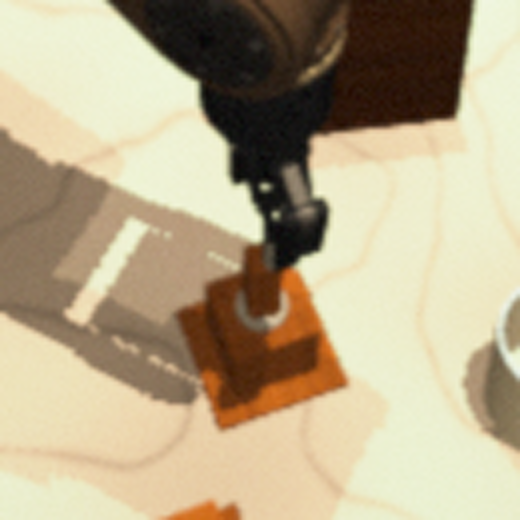

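```bash
python3 - <<'E'
from h import *
z=lambda X:np.round((proj("side",np.array(X))-[210,260]+.5)*4-.5)
p=np.array([.5049,-.3229,.155]); ty=np.array([-.145,.989,0])
for k in(-.045,-.028,.028,.045): print(k,z(p+k*ty),z(p+k*ty+[0,0,.03]))
print("handle top",z([.5037,-.3235,.119]),"collar",z([.5037,-.3235,.058]))
E
```

```text
-0.045 [291. 288.] [293. 261.]
-0.028 [281. 264.] [282. 236.]
0.028 [249. 187.] [250. 159.]
0.045 [240. 165.] [240. 137.]
handle top [263. 258.] collar [261. 308.]
```

The projections match the picture: handle top at (263,250), fingers either side at (250,165) and (297,230). Descending.

Emit:
{"op": "send_rows", "data": {
  "plan": "0.01 0 0.25 0 0 0;0.01 0 0.55 0 0 0;0.01 0 0.55 0 0 0;0.01 0 0.55 0 0 0"
}}

```text
clock: 30.72
eef_pos: [0.5034, -0.3227, 0.1324]
tcp_rot: [-0.0, -0.073, 0.997, 0.0]
wrist_force: [-0.3, -0.6, 0.1]
opening: 0.0556
finger_force: 0.0
```

Emit:
{"op": "send_rows", "data": {
  "plan": "0 0 0.25 0 0 0;0 0 0.46 0 0 0;0 0 0.46 0 0 0;0 0 0.46 0 0 0;0 0 0.46 0 0 0"
}}

```text
clock: 31.13
eef_pos: [0.5039, -0.3232, 0.0965]
tcp_rot: [0.001, -0.073, 0.997, -0.001]
wrist_force: [-1.0, 0.5, -0.4]
opening: 0.0555
finger_force: 0.0
```

Emit:
{"op": "send_rows", "data": {
  "plan": "0 0 0 0 0 0;0 0 0 0 0 0;0 0 0 0 0 0;0 0 0 0 0 0;0 0 0 0 0 0;0 0 0 0 0 0;0 0 0 0 0 0",
  "grip": -1,
  "grip_force": 60
}}

```text
clock: 31.72
eef_pos: [0.5034, -0.3229, 0.0957]
tcp_rot: [0.0, -0.072, 0.997, -0.0]
wrist_force: [-0.9, 2.1, 6.4]
opening: 0.0217
finger_force: 57.4
```

```bash
python3 - <<'E'
from h import *
o=robot.observe(); print(o["eef_pos"],o["tcp_rot"],o["wrist_force"],o["wrist_torque"])
E
```

```text
[ 0.50340922 -0.3229412   0.09574909] [ 4.91089377e-04 -7.24850527e-02  9.97369299e-01 -3.95638759e-04] [-0.8524232   2.1113574   6.42108223] [ 0.23275446  0.26757488 -0.01466734]
```

Emit:
{"op": "send_rows", "data": {
  "plan": "0 0 -0.3 0 0 0;0 0 -0.6 0 0 0;0 0 -0.9 0 0 0;0 0 -0.9 0 0 0"
}}

```text
clock: 32.05
eef_pos: [0.5044, -0.3237, 0.1712]
tcp_rot: [0.002, -0.073, 0.997, -0.002]
wrist_force: [-0.4, -0.2, -0.4]
opening: 0.0218
finger_force: 57.9
```

Emit:
{"op": "send_rows", "data": {
  "plan": "0 0 -0.3 0 0 0.08;0 0 -0.6 0 0 0.16;0 0 -0.9 0 0 0.26;0 0 -0.9 0 0 0.26"
}}

```text
clock: 32.38
eef_pos: [0.5042, -0.3235, 0.2428]
tcp_rot: [0.003, 0.032, 0.999, -0.002]
wrist_force: [-0.4, -0.7, -0.8]
opening: 0.0214
finger_force: 57.9
```

Emit:
{"op": "send_rows", "data": {
  "plan": "0 0 -0.3 0 0 0;0 0 -0.6 0 0 0;0 0 -0.8 0 0 0;0 0 -0.8 0 0 0"
}}

```text
clock: 32.72
eef_pos: [0.5037, -0.3232, 0.3051]
tcp_rot: [0.002, 0.029, 1.0, -0.001]
wrist_force: [0.5, 0.0, -0.8]
opening: 0.0218
finger_force: 57.8
```

Emit:
{"op": "send_rows", "data": {
  "plan": "-0.2 0.4 0 0 0 0;-0.42 0.84 0 0 0 0;-0.42 0.84 0 0 0 0"
}}

```text
clock: 32.97
eef_pos: [0.5424, -0.2532, 0.3009]
tcp_rot: [-0.001, 0.028, 1.0, 0.001]
wrist_force: [-0.5, 0.5, -1.5]
opening: 0.0219
finger_force: 58.0
```

Emit:
{"op": "send_rows", "data": {
  "plan": "-0.2 0.4 0 0 0 0;-0.42 0.84 0 0 0 0;-0.42 0.84 0 0 0 0"
}}

```text
clock: 33.22
eef_pos: [0.58, -0.1878, 0.3007]
tcp_rot: [-0.001, 0.027, 1.0, 0.001]
wrist_force: [0.4, -0.2, -1.1]
opening: 0.022
finger_force: 58.2
```

Emit:
{"op": "send_rows", "data": {
  "plan": "-0.2 0.4 0 0 0 0;-0.42 0.83 0 0 0 0;-0.42 0.83 0 0 0 0;-0.42 0.83 0 0 0 0;-0.42 0.83 0 0 0 0;-0.42 0.83 0 0 0 0"
}}

```text
clock: 33.72
eef_pos: [0.6152, -0.1289, 0.3018]
tcp_rot: [-0.001, 0.03, 1.0, 0.0]
wrist_force: [-0.1, -0.1, -1.1]
opening: 0.0217
finger_force: 58.3
```

```bash
python3 - <<'E'
from h import *
o=robot.observe(); print(o["eef_pos"],o["tcp_rot"],o["wrist_force"],o["wrist_torque"])
b=shot("side","s12");a=shot("top","t12")
w=cv2.resize(b[190:265,260:340],None,fx=7,fy=7,interpolation=cv2.INTER_CUBIC)
cv2.imwrite("pics/m12.png",w)
t=np.array(o["eef_pos"])-[0,0,.0857]
z=lambda X:np.round((proj("side",np.array(X))-[260,190]+.5)*7-.5)
print("tip",z(t),"collar bottom",z(t+[0,0,.045]),"slot",z([.6168,-.1287,.183]),"handle c",z(t+[0,0,.079]))
E
```

```text
[ 0.61518757 -0.1289047   0.30178891] [-5.66096060e-04  2.96941275e-02  9.99558864e-01  1.24354911e-04] [-0.0735314  -0.10130221 -1.06124189] [ 0.01470996 -0.01048125  0.01925252]
tip [297. 310.] collar bottom [303. 228.] slot [296. 366.] handle c [308. 163.]
```

View pics/m12.png

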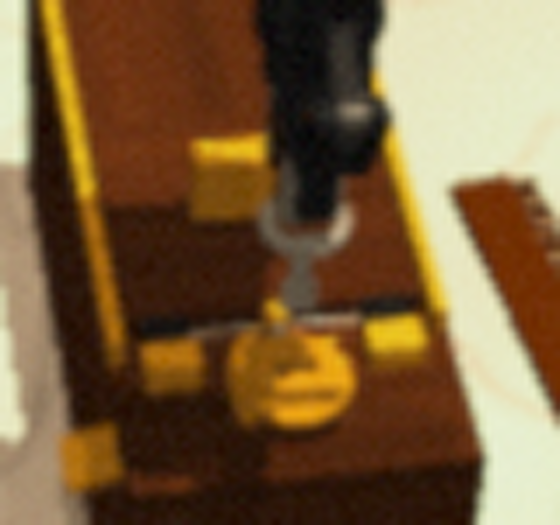

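The blade tip is at (301,308), over the slot at about (298,370), which fits the prediction within about 1.5 mm. Lowering carefully.

Emit:
{"op": "send_rows", "data": {
  "plan": "0 0 0.15 0 0 0;0 0 0.3 0 0 0;0 0 0.35 0 0 0;0 0 0.4 0 0 0;0 0 0.43 0 0 0;0 0 0.43 0 0 0;0 0 0.43 0 0 0"
}}

```text
clock: 34.4
eef_pos: [0.6157, -0.1284, 0.2687]
tcp_rot: [0.0, 0.03, 1.0, -0.0]
wrist_force: [-0.1, -0.2, -0.1]
opening: 0.0217
finger_force: 58.2
```

Emit:
{"op": "send_rows", "data": {
  "plan": "0 0 0.02 0 0 0;0 0 0.04 0 0 0;0 0 0.04 0 0 0"
}}

```text
clock: 34.65
eef_pos: [0.6156, -0.1282, 0.2649]
tcp_rot: [-0.0, 0.03, 1.0, 0.0]
wrist_force: [-0.1, -0.5, -1.3]
opening: 0.0216
finger_force: 58.2
```

Emit:
{"op": "send_rows", "data": {
  "plan": "0 0 0.02 0 0 0;0 0 0.035 0 0 0;0 0 0.035 0 0 0;0 0 0.035 0 0 0"
}}

```text
clock: 34.98
eef_pos: [0.6156, -0.1282, 0.2622]
tcp_rot: [-0.0, 0.03, 1.0, 0.0]
wrist_force: [-0.9, 0.5, -0.6]
opening: 0.0217
finger_force: 58.2
```

Emit:
{"op": "send_rows", "data": {
  "plan": "0 0.001 0 0 0 0.1;0 0.003 0 0 0 0.2;-0.001 0.005 0 0 0 0.3;-0.001 0.006 0 0 0 0.4;-0.002 0.008 0 0 0 0.5;-0.002 0.009 0 0 0 0.6;-0.003 0.01 0 0 0 0.7;-0.004 0.011 0 0 0 0.8;-0.004 0.011 0 0 0 0.8"
}}

```text
clock: 35.73
eef_pos: [0.616, -0.1273, 0.2623]
tcp_rot: [-0.0, 0.339, 0.941, 0.0]
wrist_force: [0.4, 0.1, -2.0]
opening: 0.0219
finger_force: 57.7
```

```bash
python3 - <<'E'
from h import *
o=robot.observe(); print(o["eef_pos"],o["qpos"],o["wrist_force"],o["wrist_torque"])
E
```

```text
[ 0.61599669 -0.12734528  0.26226991] [-3.08860535e-01  4.88477809e-01  1.53751476e+00  1.29687598e-04
  1.11567987e+00 -1.18892534e+00] [ 0.42345887  0.11194098 -2.01384107] [-0.04062351  0.04802271  0.07399858]
```

Emit:
{"op": "send_rows", "data": {
  "plan": "0 0.001 0 0 0 0.1;0 0.003 0 0 0 0.2;-0.001 0.005 0 0 0 0.3;-0.001 0.006 0 0 0 0.4;-0.002 0.008 0 0 0 0.5;-0.002 0.009 0 0 0 0.6;-0.003 0.01 0 0 0 0.7;-0.004 0.011 0 0 0 0.8;-0.004 0.011 0 0 0 0.8"
}}

```text
clock: 36.48
eef_pos: [0.6172, -0.1268, 0.2623]
tcp_rot: [0.0, 0.612, 0.791, 0.0]
wrist_force: [2.1, 0.2, -1.3]
opening: 0.0214
finger_force: 58.5
```

Emit:
{"op": "send_rows", "data": {
  "plan": "0 0.001 0 0 0 0.1;0 0.003 0 0 0 0.2;-0.001 0.005 0 0 0 0.3;-0.001 0.006 0 0 0 0.4;-0.002 0.008 0 0 0 0.5;-0.002 0.009 0 0 0 0.6;-0.003 0.01 0 0 0 0.7;-0.003 0.01 0 0 0 0.7;-0.003 0.01 0 0 0 0.7"
}}

```text
clock: 37.23
eef_pos: [0.6182, -0.1269, 0.2623]
tcp_rot: [0.0, 0.802, 0.598, 0.001]
wrist_force: [5.6, 0.4, -2.8]
opening: 0.021
finger_force: 58.6
```

```bash
python3 - <<'E'
from h import *
np.set_printoptions(precision=4,suppress=True)
o=robot.observe(); print(o["eef_pos"],o["qpos"],o["wrist_force"],o["wrist_torque"])
a=shot("top","t13");b=shot("side","s13")
for c,ar,bx in blobs(a,(22,110,60),(35,255,255),(285,175,350,230),amin=4): print(c,ar,onz("top",c,.206)[:2])
for c,ar,bx in blobs(b,(18,130,80),(35,255,255),(255,170,335,265)): print("s",c,ar,onz("side",c,.19))
E
```

```text
[ 0.6182 -0.1269  0.2623] [-0.3073  0.4909  1.533   0.0006  1.1162 -0.0183] [ 5.5943  0.3898 -2.7685] [ 0.1927 -1.2646  0.1611]
[304.0635 184.1137] 59.96875 [ 0.6832 -0.0214]
[293.8907 218.8859] 44.0625 [0.558  0.0189]
[308.1225 198.6732] 29.0625 [ 0.6298 -0.0345]
s [268.4401 199.7087] 135.8125 [0.5583 0.046  0.19  ]
s [304.7307 244.6497] 81.4375 [ 0.6202 -0.1456  0.19  ]
s [316.1893 237.3756] 51.09375 [ 0.6575 -0.1262  0.19  ]
s [320.1553 226.8858] 42.75 [ 0.6789 -0.0904  0.19  ]
s [271.6699 255.1736] 22.375 [ 0.526  -0.1642  0.19  ]
s [302.0968 211.303 ] 20.625 [ 0.6445 -0.0206  0.19  ]
s [274.6349 232.416 ] 18.5 [ 0.5499 -0.0865  0.19  ]
s [314.9554 208.9474] 11.46875 [ 0.6838 -0.0182  0.19  ]
s [284.5178 240.576 ] 10.25 [ 0.5701 -0.121   0.19  ]
s [298.2747 241.0047] 7.53125 [ 0.6063 -0.1296  0.19  ]
```

Emit:
{"op": "send_rows", "data": {
  "plan": "0 0.01 0 0 0 0.08;0 0.015 0 0 0 0.16;0 0.02 0 0 0 0.24;0 0.02 0 0 0 0.3;0 0.02 0 0 0 0.3;0 0.02 0 0 0 0.3;0 0.02 0 0 0 0.3"
}}

```text
clock: 37.92
eef_pos: [0.6191, -0.1273, 0.2623]
tcp_rot: [-0.0, 0.867, 0.499, -0.0]
wrist_force: [1.8, 1.9, -1.5]
opening: 0.0214
finger_force: 59.0
```

```bash
python3 - <<'E'
from h import *
np.set_printoptions(precision=4,suppress=True)
o=robot.observe(); print(o["eef_pos"],o["tcp_rot"],o["qpos"],o["wrist_force"],o["wrist_torque"])
E
```

```text
[ 0.6191 -0.1273  0.2623] [-0.0002  0.8668  0.4987 -0.    ] [-0.3074  0.4929  1.5295  0.0002  1.1194  0.2191] [ 1.779   1.9001 -1.4705] [ 0.3553 -0.3689  0.1325]
```

Emit:
{"op": "send_rows", "data": {
  "plan": "0 0 0 0 0 0;0 0 -0.05 0 0 0;0 0 -0.15 0 0 0;0 0 -0.35 0 0 0;0 0 -0.6 0 0 0;0 0 -0.6 0 0 0"
}}

```text
clock: 38.42
eef_pos: [0.6199, -0.1279, 0.3149]
tcp_rot: [0.002, 0.868, 0.497, 0.002]
wrist_force: [-0.9, -0.0, -0.4]
opening: 0.0214
finger_force: 60.6
```

Emit:
{"op": "send_rows", "data": {
  "plan": "0 0 0 0 0 -0.15;0 0 0 0 0 -0.3;0 0 0 0 0 -0.45;0 0 0 0 0 -0.6;0 0 0 0 0 -0.75;0 0 0 0 0 -0.9;0 0 0 0 0 -0.9"
}}

```text
clock: 39.0
eef_pos: [0.6189, -0.1275, 0.3104]
tcp_rot: [-0.0, 0.64, 0.769, -0.0]
wrist_force: [-0.3, 0.1, -0.2]
opening: 0.0207
finger_force: 60.6
```

Emit:
{"op": "send_rows", "data": {
  "plan": "0 0 0 0 0 -0.15;0 0 0 0 0 -0.3;0 0 0 0 0 -0.45;0 0 0 0 0 -0.6;0 0 0 0 0 -0.75;0 0 0 0 0 -0.9;0 0 0 0 0 -0.9"
}}

```text
clock: 39.58
eef_pos: [0.619, -0.1275, 0.3104]
tcp_rot: [-0.0, 0.336, 0.942, -0.0]
wrist_force: [0.3, -0.0, -1.0]
opening: 0.0217
finger_force: 60.6
```

Emit:
{"op": "send_rows", "data": {
  "plan": "0 0 0 0 0 -0.15;0 0 0 0 0 -0.3;0 0 0 0 0 -0.45;0 0 0 0 0 -0.6;0 0 0 0 0 -0.75;0 0 0 0 0 -0.76;0 0 0 0 0 -0.76"
}}

```text
clock: 40.17
eef_pos: [0.6191, -0.1275, 0.3103]
tcp_rot: [-0.0, 0.049, 0.999, -0.0]
wrist_force: [-0.3, -0.6, -0.8]
opening: 0.0212
finger_force: 60.6
```

```bash
python3 - <<'E'
from h import *
np.set_printoptions(precision=4,suppress=True)
o=robot.observe(); print(o["eef_pos"],o["tcp_rot"])
E
```

```text
[ 0.6191 -0.1275  0.3103] [-0.      0.0489  0.9988 -0.    ]
```

Emit:
{"op": "send_rows", "data": {
  "plan": "0.2 -0.43 0 0 0 0;0.4 -0.86 0 0 0 0;0.4 -0.86 0 0 0 0"
}}

```text
clock: 40.42
eef_pos: [0.5788, -0.197, 0.3103]
tcp_rot: [-0.0, 0.05, 0.999, -0.001]
wrist_force: [-0.3, 0.4, -1.7]
opening: 0.0214
finger_force: 60.5
```

Emit:
{"op": "send_rows", "data": {
  "plan": "0.2 -0.43 0 0 0 0;0.4 -0.86 0 0 0 0;0.4 -0.86 0 0 0 0"
}}

```text
clock: 40.67
eef_pos: [0.5406, -0.2629, 0.3103]
tcp_rot: [-0.0, 0.05, 0.999, -0.001]
wrist_force: [0.1, 0.6, -1.3]
opening: 0.0214
finger_force: 60.5
```

Emit:
{"op": "send_rows", "data": {
  "plan": "0.2 -0.43 0 0 0 -0.1;0.4 -0.85 0 0 0 -0.2;0.4 -0.85 0 0 0 -0.31;0.4 -0.85 0.4 0 0 -0.31;0.4 -0.85 0.8 0 0 -0.31;0.4 -0.85 0.8 0 0 -0.31;0.4 -0.85 0.8 0 0 -0.31"
}}

```text
clock: 41.25
eef_pos: [0.5049, -0.3232, 0.2458]
tcp_rot: [-0.001, -0.074, 0.997, 0.001]
wrist_force: [-0.2, -0.2, -0.2]
opening: 0.0214
finger_force: 60.5
```

```bash
python3 - <<'E'
from h import *
np.set_printoptions(precision=4,suppress=True)
o=robot.observe(); print(o["eef_pos"],o["tcp_rot"])
b=shot("side","s14");a=shot("top","t14")
for c,ar,bx in blobs(a,(22,110,60),(35,255,255),(245,175,350,230)): print(c,ar,onz("top",c,.206)[:2])
for c,ar,bx in blobs(b,(18,130,80),(35,255,255),(255,170,335,265)): print("s",c,ar,onz("side",c,.19))
E
```

```text
[ 0.5049 -0.3232  0.2458] [-0.0009 -0.0744  0.9972  0.001 ]
[332.0228 199.8545] 176.3125 [ 0.6233 -0.1204]
[289.9174 218.7617] 173.0625 [0.5588 0.0331]
[290.4714 183.625 ] 109.125 [0.6862 0.0277]
[309.0898 200.7261] 45.9375 [ 0.6222 -0.0377]
[327.4496 214.4199] 31.15625 [ 0.5711 -0.1021]
[324.28   202.1743] 6.5 [ 0.6156 -0.0922]
s [306.3276 241.6307] 245.96875 [ 0.6271 -0.136   0.19  ]
s [313.6671 205.4119] 151.0 [ 0.684  -0.0031  0.19  ]
```

The cover handle has moved 128.7 mm from its open position, and the bolt is about 6 mm farther in than when I released the cover, so it is home. Inserting the driver.

Emit:
{"op": "send_rows", "data": {
  "plan": "0.005 0 0.3 0 0 0;0.01 0 0.6 0 0 0;0.01 0 0.9 0 0 0;0.01 0 0.9 0 0 0;0.01 0 0.9 0 0 0"
}}

```text
clock: 41.77
eef_pos: [0.5047, -0.3238, 0.1754]
tcp_rot: [0.0, -0.076, 0.997, -0.0]
wrist_force: [-0.1, 0.1, 0.4]
opening: 0.0211
finger_force: 60.5
```

Emit:
{"op": "send_rows", "data": {
  "plan": "0 0 0.15 0 0 0;0 0 0.3 0 0 0;0 0 0.45 0 0 0;0 0 0.6 0 0 0;0 0 0.6 0 0 0;0 0 0.6 0 0 0"
}}

```text
clock: 42.27
eef_pos: [0.5046, -0.3239, 0.1272]
tcp_rot: [0.0, -0.076, 0.997, -0.0]
wrist_force: [0.1, 0.0, -0.8]
opening: 0.0211
finger_force: 60.5
```

Emit:
{"op": "send_rows", "data": {
  "plan": "0 0 0.1 0 0 0;0 0 0.2 0 0 0;0 0 0.3 0 0 0;0 0 0.33 0 0 0;0 0 0.35 0 0 0;0 0 0.35 0 0 0"
}}

```text
clock: 42.77
eef_pos: [0.5041, -0.3235, 0.0978]
tcp_rot: [-0.0, -0.076, 0.997, 0.0]
wrist_force: [-0.1, 0.0, -0.8]
opening: 0.0213
finger_force: 60.5
```

Lower the last 2 mm, release, back off upward and aside, then check the whole scene.

Emit:
{"op": "send_rows", "data": {
  "plan": "0 0 0.015 0 0 0;0 0 0.025 0 0 0;0 0 0.025 0 0 0;0 0 0.025 0 0 0"
}}

```text
clock: 43.1
eef_pos: [0.5043, -0.3236, 0.0964]
tcp_rot: [0.0, -0.076, 0.997, -0.0]
wrist_force: [0.6, -0.3, -0.5]
opening: 0.0214
finger_force: 60.5
```

Emit:
{"op": "send_rows", "data": {
  "plan": "0 0 0 0 0 0;0 0 0 0 0 0;0 0 0 0 0 0;0 0 0 0 0 0;0 0 0 0 0 0;0 0 -0.3 0 0 0;0 0 -0.6 0 0 0;0 0 -1 0 0 0;0 0 -1 0 0 0",
  "grip": 0.4
}}

```text
clock: 43.85
eef_pos: [0.5057, -0.3247, 0.1815]
tcp_rot: [0.003, -0.076, 0.997, -0.003]
wrist_force: [0.2, -0.4, 0.0]
opening: 0.0599
finger_force: 0.0
```

Emit:
{"op": "send_rows", "data": {
  "plan": "0 0 -0.5 0 0 0;0.3 0.3 -1 0 0 0;0.6 0.6 -1 0 0 0;0.6 0.6 -1 0 0 0;0.6 0.6 -1 0 0 0;0.6 0.6 -1 0 0 0"
}}

```text
clock: 44.35
eef_pos: [0.4497, -0.2837, 0.2564]
tcp_rot: [0.0, -0.076, 0.997, -0.0]
wrist_force: [1.4, -0.0, 0.8]
opening: 0.0595
finger_force: 0.0
```

```bash
python3 - <<'E'
from h import *
np.set_printoptions(precision=4,suppress=True)
b=shot("side","s15");a=shot("top","t15")
z=cv2.resize(a[170:275,190:390],None,fx=2,fy=2,interpolation=cv2.INTER_CUBIC)
w=cv2.resize(b[120:390,180:375],None,fx=2,fy=2,interpolation=cv2.INTER_CUBIC)
c=np.zeros((540,790,3),np.uint8); c[:210,:400]=z; c[:540,400:790]=w[:540,:390]
zz=cv2.resize(a[180:250,300:400],None,fx=4,fy=4,interpolation=cv2.INTER_CUBIC); c[230:510,:400]=zz
cv2.imwrite("pics/m15.png",c)
o=robot.observe();print(o["eef_pos"],o["clock"],o["wrist_force"])
E
```

```text
[ 0.45   -0.284   0.2557] 44.45 [-0.2647  0.127  -0.0553]
```

View pics/m15.png

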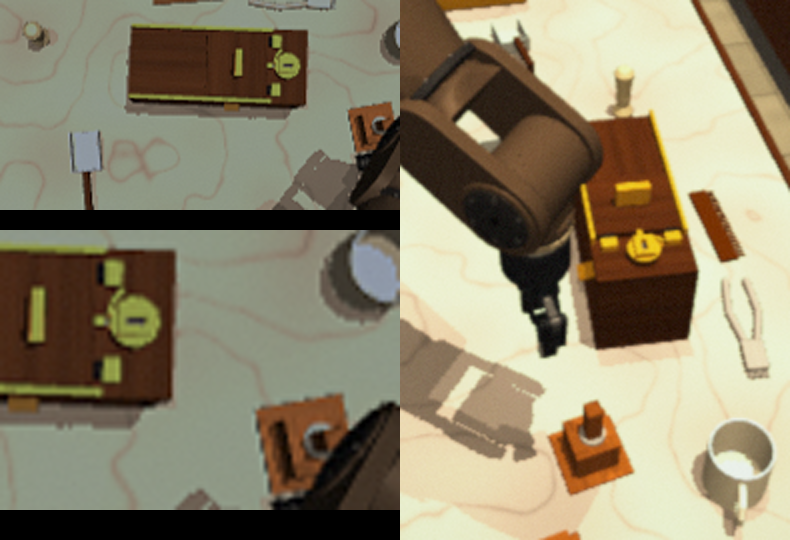

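The driver stands upright in its block at (592,430) with the collar down. The cam slot is turned across, the cover is home and the empty scoop is flat on the desk at (86,165). The desk is clear of toffees and the bystanders are untouched, so I'm handing in.

```bash
python3 -c "
from rig import robot
print(robot.close_job())"
```

```text
the job is handed in; nothing more can be done
None
```

I handed the job in at about 44 s of the 210 s; the hand-in gave no verdict. By the pictures and readings, all five toffees went into the hopper (I had no view inside the tube), the cover is drawn home with the cam turned about 1.8 rad, the screwdriver is upright in its block, the scoop is flat on the desk, and the mug, brush, comb and clipper were left alone.

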